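# Zero the counter and file the slide boxes

### The arm

A 7-joint arm with a two-finger parallel gripper is mounted at the origin on the work surface. World frame = base frame: x ahead of the robot, y to its left, z up, the work surface at z = 0. Lengths are in m, angles in rad, forces in N, time in s.
With the tool pointing down it reaches from about 0.425 to 0.825 m from the base axis. Payload 3.6 kg.
Tool frame: the origin (TCP) lies between the finger pads; the fingertips stand 14 mm ahead of it and the grasp point (between the pads) lies 5 mm behind it (env.tip_reach is the distance from the TCP to the fingertips, in m); z points along the fingers, y is the line along which they close (so a half turn about z gives the same grasp; the last joint's range is limited). The gripper opens to 93 mm and grips with 3 to 60 N. Pads are 15 mm wide; open, the fingers measure 128 mm over their backs; the gripper's body (75 mm by 188 mm) begins 65 mm behind the grasp point.
Start: joints at [-1.345, 0.615, -0.013, 1.423, 0.008, 1.103, -0.04], TCP at [0.163, 0.629, 0.233] pointing down, gripper open.
Joint ranges: [-3.12, 3.12], [-0.3, 2.06], [-1.34, 1.32], [0.26, 2.42], [-1.36, 4.5], [0.01, 1.98], [-2.84, 2.84]. Speed limits (rad/s): [2.79, 2.79, 3.14, 3.14, 3.14, 3.14, 3.14].

### API

Orientations are given as a 3x3 rotation matrix whose columns are the frame's x, y, z axes.
In Python, from workcell import env gives the robot as it stands. The module is installed in compiled form; this text tells all that it offers.
- The arm moves only by the tool arm_command, never from a script. Its argument "rows" is a list of rows, each an object of numbers: "x", "y", "z": the shift along the tool's x, y, z in m; "rx", "ry", "rz": the turn, a rotation vector about the tool's x, y, z in degrees; "claw": the opening, from 0 (shut) to 1 (fully open). A call has 1 to 12 rows; each row is the pose to reach, as a shift and turn from the pose commanded when the call began, along the tool's axes at that moment; what a row does not reach only later rows make up. A row lasts 1/8 s, in which the tool goes at most 62.5 mm and 10.7 degrees, less where a joint would pass 70% of its speed; a pose out of reach is approached as far as the arm can. A call with a gripper value outside its range is refused whole. The fingers move at their own pace and stop on an object; the grip force is fixed at half the most. Time passes only in rows, so rows that repeat a pose let the fingers close. It gives the time, the measured TCP pose, the force, the opening and the grip force at its end, in the units of the state.
- env.get_state(): the state, without advancing time (a new reading comes with each control period).
- env.snapshot(name): name is "scene" or "top" or "wrist"; returns the picture (400x640x3 uint8, red, green, blue); there is no depth.
- env.calibration(name): a dict with "K" (3x3 intrinsics, pixels), "cam_to_world" (4x4, takes a point from camera to world coordinates); the wrist camera has in their place "hand_eye" (4x4, takes a point from camera to tool coordinates, whose origin is the TCP and whose axes are the flange's). Camera axes: x right, y down, z forward; pixel columns grow to the right and rows downward; lengths in m; the calibration is good to about 2 mm. A picture is of the moment at which its call begins: read the wrist's pose just before it. calibration takes no time and is no camera call.
- env.hand_in(): hands the job in; it is judged then, once.
Trained networks look in the newest picture that a camera, given by its name, has taken for a name from the list of things; names that differ only in an ending like _2 or _b are one class to them, and where a whole thing is asked for, a point or a joint stands for the part that bears it (a point fixed in the world has none). Each returns a list of dicts, best first, with "confidence" (0 to 1); they miss things now and then, are a little off and sometimes report something else, mostly with a low value. They report only what shows in the picture. A call takes as long as a camera call.
- env.recognise(thing, camera): "extent" ([centre column, centre row, width, height] in pixels, round what is visible of it).
The state is a dict: "time": time; "q": joint angles; "qvel": joint speeds; "effort": joint torques, N m; "position": TCP position; "tcp_rot": TCP orientation; "wrist_force": force on the tool from outside, world axes, zero at the start; "ft_torque": the same for the moment, N m; "width": finger opening in m; "grasp_force": force on a finger pad.
Only numpy, scipy, OpenCV 4.12 (cv2) and the standard library are available. Lean on these libraries where they do the work, as an engineer would, in place of code of your own. Each camera call takes 0.05 s, during which the arm holds its last target. There are 200 camera calls.

### The job

Clear the microscope bench after a counting session. First turn the black reset knob on the counter all the way back to its zero stop; then stack every large slide box lying on the bench into one column, flat, centred and squarely along the metal stand, and last put the small cover-glass case squarely on the very top. Do not push or knock over the beaker or the oil bottle, and leave the knob at zero.

Things in the scene. Friction and masses are not known exactly. Their poses are not given: they have to be found in the camera images.
- reset_knob (a joint): angle of the counter's reset knob (rad): 0 at the zero stop, growing clockwise seen from above, up to 5.0; it starts between 1.5 and 4.2. Turn it counter-clockwise seen from above to go back to zero, over several grasps. It stays where it is left (friction 0.04 N m, no spring).
- knob_grip (a point): grip point of the reset knob, on its vertical axis, 83 mm above the bench and 9 mm below the top of the knob's bar. The bar is black, 62 mm long, 18 mm wide and 32 mm high, standing on a flat disc of 72 mm diameter whose top is 22 mm below this point. x: along the bar, towards the thin pointer at its foot and the white line on top (it turns with the knob); z up.
- counter: the counter, a fixed beige box 130 (x) by 150 (y) by 55 (z) mm with a white dial and the knob in the middle of its top. The dial's one long tick, with a small steel stop pin beside it, marks zero: there the pointer points along the counter's x. Origin: centre of its underside. It stands at one side (left or right) and the stand at the other.
- stand: the stand for the column, a fixed flat aluminium plate 130 (x) by 86 (y) by 12 (z) mm with a dark rubber inlay. Origin: centre of its underside, at bench height, so its top is 12 mm above it. x: its long side. The boxes lie with their long sides along it, either way round.
- slides1: a closed grey plastic slide box with a paper label on its lid and a dark seam round it, 112 (x) by 66 (y) by 36 (z) mm, about 0.15 to 0.31 kg, one solid piece (it does not open). Origin: centre of its underside; z up. Three to five such identical boxes lie flat on the bench; the absent ones have no pose.
- slides2: a closed grey plastic slide box with a paper label on its lid and a dark seam round it, 112 (x) by 66 (y) by 36 (z) mm, about 0.15 to 0.31 kg, one solid piece (it does not open). Origin: centre of its underside; z up. Three to five such identical boxes lie flat on the bench; the absent ones have no pose.
- slides3: a closed grey plastic slide box with a paper label on its lid and a dark seam round it, 112 (x) by 66 (y) by 36 (z) mm, about 0.15 to 0.31 kg, one solid piece (it does not open). Origin: centre of its underside; z up. Three to five such identical boxes lie flat on the bench; the absent ones have no pose.
- slides4: a closed grey plastic slide box with a paper label on its lid and a dark seam round it, 112 (x) by 66 (y) by 36 (z) mm, about 0.15 to 0.31 kg, one solid piece (it does not open). Origin: centre of its underside; z up. Three to five such identical boxes lie flat on the bench; the absent ones have no pose.
- slides5: a closed grey plastic slide box with a paper label on its lid and a dark seam round it, 112 (x) by 66 (y) by 36 (z) mm, about 0.15 to 0.31 kg, one solid piece (it does not open). Origin: centre of its underside; z up. Three to five such identical boxes lie flat on the bench; the absent ones have no pose.
- case: the small cover-glass case, looking like the slide boxes but 80 (x) by 50 (y) by 26 (z) mm, about 0.08 to 0.17 kg, solid and closed. Origin: centre of its underside; z up. Always present, flat on the bench; it goes on top of the column.
- beaker: open glass beaker, 68 mm wide, 90 mm high, beside the boxes, to the left or right. Bystander: leave it where it stands. Origin: centre of its underside.
- oil: amber glass immersion oil bottle, 56 mm wide, 100 mm high, beside the boxes, to the left or right. Bystander: leave it where it stands. Origin: centre of its underside.

How it is judged:
On the way, in this order (a step that is already met when the one before it is completed fails the run):
1. the reset knob is back at its zero stop (value of joint reset_knob below 0.07 rad), for 0.2 s.
2. all large slide boxes stand squarely in one column on the stand (horizontal distance between each of slides1, slides2, slides3, slides4, slides5 and stand below 0.012 m and angle between the x axis of each of slides1, slides2, slides3, slides4, slides5 and the x axis of stand, either way round below 0.15 rad and angle between each of slides1, slides2, slides3, slides4, slides5's own z axis and vertical below 0.1 rad and linear speed of each of slides1, slides2, slides3, slides4, slides5 below 0.02 m/s), for 0.2 s.
At the end, for the whole second after the job is handed in: The knob is within 0.07 rad of its zero stop; every large slide box present and the case lie flat and at rest with their centres within 12 mm of the stand's centre (seen from above) and their long sides within 0.15 rad of the stand's long side; the case is on top of all of them (all of step 2 and value of joint reset_knob below 0.07 rad and horizontal distance between case and stand below 0.012 m and angle between the x axis of case and the x axis of stand, either way round below 0.15 rad and angle between case's own z axis and vertical below 0.1 rad and linear speed of case below 0.02 m/s and z of case in the frame of slides1 above 0.026 m and z of case in the frame of slides2 above 0.026 m and z of case in the frame of slides3 above 0.026 m and z of case in the frame of slides4 above 0.026 m and z of case in the frame of slides5 above 0.026 m and height (world z) of case above 0.11 m); the robot touches nothing.
It fails at once if the beaker or oil bottle is pushed more than 40 mm or tipped over (distance of any of beaker, oil from where it was at the start of the episode above 0.04 m or angle between any of beaker, oil's own z axis and vertical above 0.5 rad).
Of slides1, slides2, slides3, slides4, slides5 only 3 to 5 are there at a start; the rules pass over those that are not, and their reading is None.
At some moment in a run one of case may be knocked a few centimetres aside while the robot is not near it.
Once in a run the grip may slacken for a moment while it holds something.
It also fails if it takes over 210 s, if anything falls off the work surface, if the arm or the gripper's body presses on something with over 40 N, if the wrist force passes 120 N, or if a joint passes its speed limit or range.

## Working session

There is one attempt and no reset: what is moved stays moved. The work goes in short steps, Python scripts to look and compute and a tool call to move; the robot and the scene stay as the last step left them, time stands still between calls to the robot, and variables do not carry over. Pictures are saved under pics/ and viewed, at most 14 in all, crops included, and the job is handed in when it is done.

Besides the shell and the picture viewer there is one more tool, called after "Call:" as name([rows], argument=value, ...), one row to a line, values as JSON. arm_command: Moves the arm, as the interface text tells. Its arguments: {"type":"object","properties":{"rows":{"type":"array"}},"required":["rows"]}

```bash
mkdir -p pics; cat > h.py <<'E'
import numpy as np, cv2
from workcell import env
def snap(n,f):
    im=env.snapshot(n); cv2.imwrite('pics/'+f,im[:,:,::-1]); return im
def px2w(n,uv,z):
    c=env.calibration(n); K=c["K"]
    if "cam_to_world" in c: T=np.array(c["cam_to_world"])
    else:
        s=env.get_state(); W=np.eye(4); W[:3,:3]=s["tcp_rot"]; W[:3,3]=s["position"]; T=W@np.array(c["hand_eye"])
    uv=np.atleast_2d(uv).astype(float)
    d=np.c_[uv,np.ones(len(uv))]@np.linalg.inv(K).T@T[:3,:3].T
    o=T[:3,3]; return o+d*((z-o[2])/d[:,2])[:,None]
E
python3 - <<'E'
from h import *
s=env.get_state(); print(s["time"],s["position"],np.round(s["tcp_rot"],3),s["width"])
for n in("top","scene","wrist"):
    snap(n,n+'0.png'); c=env.calibration(n); print(n,np.round(np.array(c["K"]),1).tolist(),np.round(np.array(c.get("cam_to_world",c.get("hand_eye"))),3).tolist())
for t in("slides1","case","stand","counter","reset_knob","beaker","oil"):
    print(t,[(np.round(r["extent"]).tolist(),round(r["confidence"],2)) for r in env.recognise(t,"top")])
E
```

```text
0.0 [0.16236035 0.62863324 0.23149631] [[-0.968  0.25  -0.001]
 [ 0.25   0.968 -0.002]
 [-0.    -0.003 -1.   ]] 0.09286240592477993
top [[429.4, 0.0, 314.9], [0.0, 429.4, 196.0], [0.0, 0.0, 1.0]] [[0.021, -0.983, 0.184, 0.288], [-1.0, -0.021, 0.004, 0.003], [-0.0, -0.184, -0.983, 1.357], [0.0, 0.0, 0.0, 1.0]]
scene [[412.9, 0.0, 316.3], [0.0, 412.9, 200.3], [0.0, 0.0, 1.0]] [[-0.779, 0.519, -0.353, 0.895], [0.627, 0.644, -0.438, 0.462], [-0.0, -0.562, -0.827, 0.986], [0.0, 0.0, 0.0, 1.0]]
wrist [[314.9, 0.0, 324.1], [0.0, 314.9, 192.6], [0.0, 0.0, 1.0]] [[-0.0, -0.97, -0.244, 0.066], [1.0, -0.0, -0.001, 0.0], [0.0, -0.244, 0.97, -0.151], [0.0, 0.0, 0.0, 1.0]]
slides1 [([243.0, 167.0, 27.0, 38.0], 0.98), ([390.0, 171.0, 21.0, 40.0], 0.8), ([282.0, 223.0, 34.0, 38.0], 0.8), ([292.0, 165.0, 28.0, 36.0], 0.65)]
case [([340.0, 162.0, 15.0, 21.0], 0.87)]
stand [([425.0, 238.0, 35.0, 45.0], 0.64), ([190.0, 169.0, 22.0, 27.0], 0.56)]
counter [([203.0, 228.0, 53.0, 46.0], 0.86), ([200.0, 226.0, 29.0, 22.0], 0.48)]
reset_knob [([202.0, 227.0, 31.0, 23.0], 0.8)]
beaker [([191.0, 170.0, 27.0, 27.0], 0.67), ([203.0, 227.0, 25.0, 19.0], 0.57)]
oil [([445.0, 176.0, 22.0, 18.0], 0.54)]
```

View pics/top0.png

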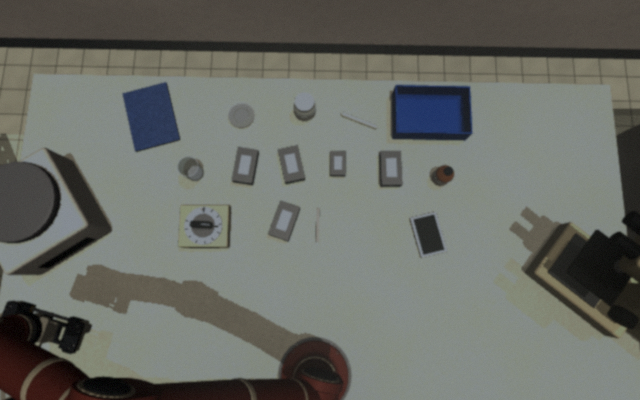

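View pics/scene0.png

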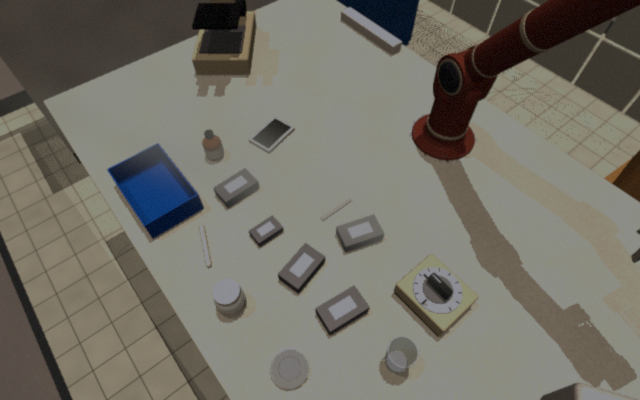

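```bash
python3 - <<'E'
from h import *
for n,u,z in(("b1",(244,166),.036),("b2",(292,165),.036),("b3",(284,221),.036),("b4",(391,169),.036),("case",(338.5,163),.026),("stand",(427,233),.012),("counter",(203.5,226),.055),("beaker",(191,170),.05),("oil",(443,175),.05)): print(n,np.round(px2w("top",u,z)[0],3))
im=cv2.imread('pics/top0.png'); 
cv2.imwrite('pics/c1.png',cv2.resize(im[140:260,170:290],None,fx=5,fy=5,interpolation=2))
E
```

```text
b1 [0.627 0.236 0.036]
b2 [0.634 0.084 0.036]
b3 [0.454 0.103 0.036]
b4 [ 0.627 -0.23   0.036]
case [ 0.646 -0.064  0.026]
stand [ 0.429 -0.345  0.012]
counter [0.431 0.346 0.055]
beaker [0.607 0.399 0.05 ]
oil [ 0.608 -0.39   0.05 ]
```

View pics/c1.png

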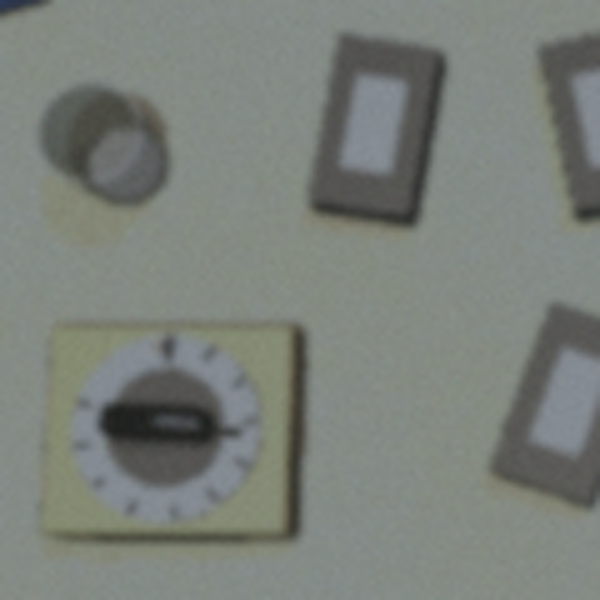

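```bash
cat >> h.py <<'E'
from scipy.spatial.transform import Rotation as R
def goal(x,y,z,th):
    """tool-axes shift (mm) and turn (deg) to TCP at x,y,z with tool y heading th deg (mod 180), tool down"""
    s=env.get_state(); R0=np.array(s["tcp_rot"]); best=None
    rad=np.degrees(np.arctan2(y,x))
    th=rad+((th-rad+90)%180-90)
    c,n=np.cos(np.radians(th)),np.sin(np.radians(th))
    Rt=np.array([[-n,c,0],[c,n,0],[0,0,-1]])
    rv=R.from_matrix(R0.T@Rt).as_rotvec(degrees=True)
    d=R0.T@(np.array([x,y,z])-s["position"])
    print("xyz",np.round(d,4).tolist(),"r",np.round(rv,1).tolist(),"th",round(th,1),"t",round(s["time"],2))
E
python3 -c "
from h import *
goal(.431,.346,.25,-5)"
```

```text
xyz [-0.3308, -0.2072, -0.0174] r [-0.0, 0.0, 80.5] th -5.0 t 0.5
```

Call:
arm_command([
  {"x": -0.331, "y": -0.207, "z": -0.017, "rz": 80.5, "claw": 1},
  {"x": -0.331, "y": -0.207, "z": -0.017, "rz": 80.5, "claw": 1},
  {"x": -0.331, "y": -0.207, "z": -0.017, "rz": 80.5, "claw": 1},
  {"x": -0.331, "y": -0.207, "z": -0.017, "rz": 80.5, "claw": 1},
  {"x": -0.331, "y": -0.207, "z": -0.017, "rz": 80.5, "claw": 1},
  {"x": -0.331, "y": -0.207, "z": -0.017, "rz": 80.5, "claw": 1},
  {"x": -0.331, "y": -0.207, "z": -0.017, "rz": 80.5, "claw": 1},
  {"x": -0.331, "y": -0.207, "z": -0.017, "rz": 80.5, "claw": 1},
  {"x": -0.331, "y": -0.207, "z": -0.017, "rz": 80.5, "claw": 1},
  {"x": -0.331, "y": -0.207, "z": -0.017, "rz": 80.5, "claw": 1},
  {"x": -0.331, "y": -0.207, "z": -0.017, "rz": 80.5, "claw": 1},
])

```text
$.rows[0]: bad value
```

```bash
python3 - <<'E'
from h import *
s=env.get_state(); print(s["position"],np.round(s["tcp_rot"],3).tolist(),s["q"])
snap("wrist","w1.png")
E
```

```text
[0.16254231 0.62928617 0.23258515] [[-0.968, 0.25, -0.0], [0.25, 0.968, -0.0], [0.0, -0.0, -1.0]] [-1.34449574  0.61494956 -0.01260667  1.4234688   0.00812657  1.10339582
 -0.04039696]
```

View pics/w1.png

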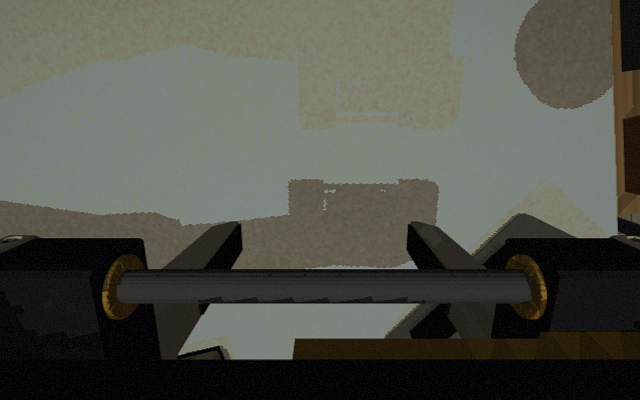

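Call:
arm_command([
  {"x": -0.06, "y": -0.04, "z": 0, "rx": 0, "ry": 0, "rz": 10, "claw": 1},
  {"x": -0.12, "y": -0.08, "z": 0, "rx": 0, "ry": 0, "rz": 20, "claw": 1},
])

```text
time: 0.8
position: [0.2465, 0.5355, 0.2326]
tcp_rot: [[-0.822, 0.569, 0.0], [0.569, 0.822, 0.001], [0.0, 0.001, -1.0]]
wrist_force: [1.1, 0.5, -0.2]
width: 0.0931
grasp_force: 0.0
```

```bash
python3 -c "
from h import *
goal(.431,.346,.25,-5)"
```

```text
xyz [-0.2596, -0.0508, -0.0175] r [0.0, -0.0, 60.3] th -5.0 t 0.8
```

Call:
arm_command([
  {"x": -0.26, "y": -0.051, "z": -0.017, "rx": 0, "ry": 0, "rz": 60.3, "claw": 1},
  {"x": -0.26, "y": -0.051, "z": -0.017, "rx": 0, "ry": 0, "rz": 60.3, "claw": 1},
  {"x": -0.26, "y": -0.051, "z": -0.017, "rx": 0, "ry": 0, "rz": 60.3, "claw": 1},
  {"x": -0.26, "y": -0.051, "z": -0.017, "rx": 0, "ry": 0, "rz": 60.3, "claw": 1},
  {"x": -0.26, "y": -0.051, "z": -0.017, "rx": 0, "ry": 0, "rz": 60.3, "claw": 1},
  {"x": -0.26, "y": -0.051, "z": -0.017, "rx": 0, "ry": 0, "rz": 60.3, "claw": 1},
  {"x": -0.26, "y": -0.051, "z": -0.017, "rx": 0, "ry": 0, "rz": 60.3, "claw": 1},
])

```text
time: 1.68
position: [0.4313, 0.347, 0.2497]
tcp_rot: [[0.082, 0.997, 0.0], [0.997, -0.082, 0.0], [0.0, 0.0, -1.0]]
wrist_force: [0.2, 0.6, 0.1]
width: 0.0929
grasp_force: 0.0
```

```bash
python3 - <<'E'
from h import *
s=env.get_state(); print(s["position"],np.round(s["tcp_rot"],3).tolist(),s["q"])
snap("wrist","w2.png")
E
```

```text
[0.43134389 0.34698553 0.24969153] [[0.082, 0.997, 0.0], [0.997, -0.082, 0.0], [0.0, 0.0, -1.0]] [-0.97445013  0.46755968  0.39119775  1.69180611 -0.2027729   1.02230537
 -0.59703912]
```

View pics/w2.png

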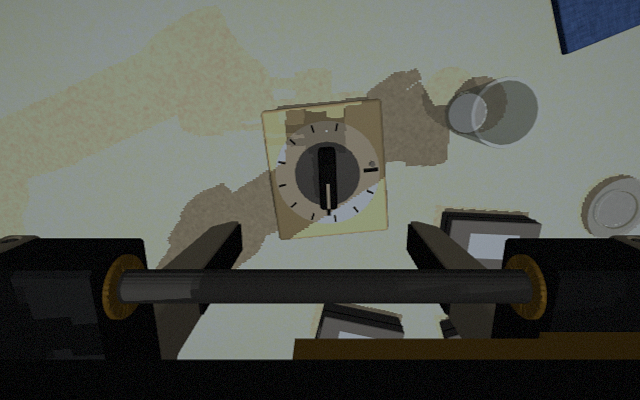

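```bash
python3 - <<'E'
from h import *
p=px2w("wrist",[(327,176),(332.5,213),(370,170),(327.5,175)],.061); print(p)
q=px2w("wrist",[(326.5,150),(328.5,206)],.092); print(q, q.mean(0))
c=px2w("wrist",[(263,112),(381,98),(387,229),(282,239)],.055);print(c,c.mean(0))
d=q[1]-q[0];print(np.degrees(np.arctan2(d[1],d[0])))
goal(.431,.346,.2,-5)
E
```

```text
[[0.43527103 0.34743488 0.061     ]
 [0.43811323 0.30444831 0.061     ]
 [0.48266514 0.35027299 0.061     ]
 [0.43590626 0.34850405 0.061     ]]
[[0.43701897 0.37937458 0.092     ]
 [0.43453008 0.32227509 0.092     ]] [0.43577453 0.35082483 0.092     ]
[[0.37281247 0.42088971 0.055     ]
 [0.49852081 0.4249879  0.055     ]
 [0.50005221 0.27782665 0.055     ]
 [0.37651595 0.27536068 0.055     ]] [0.43697536 0.34976624 0.055     ]
-92.49586880879899
xyz [-0.0013, 0.0, 0.0496] r [-0.0, -0.0, 0.4] th -5.0 t 1.73
```

```bash
python3 -c "
from h import *
goal(.4365,.3495,.080,-2.5)"
```

```text
xyz [0.0027, 0.0052, 0.1696] r [-0.0, -0.0, -2.1] th -2.5 t 1.73
```

Call:
arm_command([
  {"x": 0.003, "y": 0.005, "z": 0.06, "rx": 0, "ry": 0, "rz": -2, "claw": 1},
  {"x": 0.003, "y": 0.005, "z": 0.11, "rx": 0, "ry": 0, "rz": -2, "claw": 1},
  {"x": 0.003, "y": 0.005, "z": 0.15, "rx": 0, "ry": 0, "rz": -2, "claw": 1},
  {"x": 0.003, "y": 0.005, "z": 0.17, "rx": 0, "ry": 0, "rz": -2, "claw": 1},
  {"x": 0.003, "y": 0.005, "z": 0.17, "rx": 0, "ry": 0, "rz": -2, "claw": 0},
  {"x": 0.003, "y": 0.005, "z": 0.17, "rx": 0, "ry": 0, "rz": -2, "claw": 0},
  {"x": 0.003, "y": 0.005, "z": 0.17, "rx": 0, "ry": 0, "rz": -2, "claw": 0},
  {"x": 0.003, "y": 0.005, "z": 0.17, "rx": 0, "ry": 0, "rz": -2, "claw": 0},
  {"x": 0.003, "y": 0.005, "z": 0.17, "rx": 0, "ry": 0, "rz": -2, "claw": 0},
  {"x": 0.003, "y": 0.005, "z": 0.17, "rx": 0, "ry": 0, "rz": -2, "claw": 0},
])

```text
time: 2.98
position: [0.4366, 0.3496, 0.0798]
tcp_rot: [[0.048, 0.999, 0.0], [0.999, -0.048, 0.0], [0.0, 0.0, -1.0]]
wrist_force: [0.1, 0.3, -0.4]
width: 0.0376
grasp_force: 0.0
```

Call:
arm_command([
  {"x": 0, "y": 0, "z": 0, "rx": 0, "ry": 0, "rz": 0, "claw": 0},
  {"x": 0, "y": 0, "z": 0, "rx": 0, "ry": 0, "rz": 0, "claw": 0},
  {"x": 0, "y": 0, "z": 0, "rx": 0, "ry": 0, "rz": 0, "claw": 0},
  {"x": 0, "y": 0, "z": 0, "rx": 0, "ry": 0, "rz": 0, "claw": 0},
  {"x": 0, "y": 0, "z": 0, "rx": 0, "ry": 0, "rz": 0, "claw": 0},
])

```text
time: 3.6
position: [0.4351, 0.3495, 0.0795]
tcp_rot: [[0.048, 0.999, -0.003], [0.999, -0.048, -0.001], [-0.001, -0.003, -1.0]]
wrist_force: [-5.1, -0.6, 4.3]
width: 0.018
grasp_force: 30.0
```

Call:
arm_command([
  {"x": 0, "y": 0, "z": 0, "rx": 0, "ry": 0, "rz": -10, "claw": 0},
  {"x": 0, "y": 0, "z": 0, "rx": 0, "ry": 0, "rz": -20, "claw": 0},
  {"x": 0, "y": 0, "z": 0, "rx": 0, "ry": 0, "rz": -30, "claw": 0},
  {"x": 0, "y": 0, "z": 0, "rx": 0, "ry": 0, "rz": -40, "claw": 0},
  {"x": 0, "y": 0, "z": 0, "rx": 0, "ry": 0, "rz": -50, "claw": 0},
  {"x": 0, "y": 0, "z": 0, "rx": 0, "ry": 0, "rz": -60, "claw": 0},
  {"x": 0, "y": 0, "z": 0, "rx": 0, "ry": 0, "rz": -70, "claw": 0},
  {"x": 0, "y": 0, "z": 0, "rx": 0, "ry": 0, "rz": -80, "claw": 0},
  {"x": 0, "y": 0, "z": 0, "rx": 0, "ry": 0, "rz": -88, "claw": 0},
  {"x": 0, "y": 0, "z": 0, "rx": 0, "ry": 0, "rz": -92, "claw": 0},
  {"x": 0, "y": 0, "z": 0, "rx": 0, "ry": 0, "rz": -92, "claw": 0},
])

```text
time: 4.97
position: [0.4344, 0.3488, 0.0795]
tcp_rot: [[-1.0, 0.013, -0.004], [0.013, 1.0, -0.002], [0.004, -0.002, -1.0]]
wrist_force: [-7.1, -1.5, 6.2]
width: 0.0176
grasp_force: 30.0
```

```bash
python3 - <<'E'
from h import *
s=env.get_state(); print(s["position"],np.round(s["tcp_rot"],3).tolist(),s["wrist_force"],s["ft_torque"],s["width"])
E
```

```text
[0.43438379 0.34884962 0.0794735 ] [[-1.0, 0.013, -0.004], [0.013, 1.0, -0.002], [0.004, -0.002, -1.0]] [-7.05776065 -1.49778935  6.23402839] [-0.26158714  1.41169151 -0.00361281] 0.01763447431918174
```

Call:
arm_command([
  {"x": 0, "y": 0, "z": 0, "rx": 0, "ry": 0, "rz": -3, "claw": 0},
  {"x": 0, "y": 0, "z": 0, "rx": 0, "ry": 0, "rz": -5, "claw": 0},
  {"x": 0, "y": 0, "z": 0, "rx": 0, "ry": 0, "rz": -7, "claw": 0},
  {"x": 0, "y": 0, "z": 0, "rx": 0, "ry": 0, "rz": -7, "claw": 0},
])

```text
time: 5.48
position: [0.435, 0.3489, 0.0794]
tcp_rot: [[-0.995, -0.104, -0.004], [-0.104, 0.995, -0.001], [0.004, -0.0, -1.0]]
wrist_force: [-6.0, -1.4, 4.3]
width: 0.0184
grasp_force: 30.9
```

```bash
python3 - <<'E'
from h import *
s=env.get_state(); print(s["position"],np.round(s["tcp_rot"],3).tolist(),s["wrist_force"],s["ft_torque"],s["width"])
E
```

```text
[0.43495496 0.34885959 0.07943198] [[-0.995, -0.104, -0.004], [-0.104, 0.995, -0.001], [0.004, -0.0, -1.0]] [-6.03945202 -1.39593587  4.29986426] [-0.09370358  1.33968249 -0.56867433] 0.01840478701884445
```

Call:
arm_command([
  {"x": 0, "y": 0, "z": 0, "rx": 0, "ry": 0, "rz": 0, "claw": 1},
  {"x": 0, "y": 0, "z": 0, "rx": 0, "ry": 0, "rz": 0, "claw": 1},
  {"x": 0, "y": 0, "z": 0, "rx": 0, "ry": 0, "rz": 0, "claw": 1},
  {"x": 0, "y": 0, "z": 0, "rx": 0, "ry": 0, "rz": 0, "claw": 1},
  {"x": 0, "y": 0, "z": -0.03, "rx": 0, "ry": 0, "rz": 0, "claw": 1},
  {"x": 0, "y": 0, "z": -0.09, "rx": 0, "ry": 0, "rz": 0, "claw": 1},
  {"x": 0, "y": 0, "z": -0.15, "rx": 0, "ry": 0, "rz": 0, "claw": 1},
  {"x": 0, "y": 0, "z": -0.2, "rx": 0, "ry": 0, "rz": 0, "claw": 1},
  {"x": 0, "y": 0, "z": -0.2, "rx": 0, "ry": 0, "rz": 0, "claw": 1},
])

```text
time: 6.6
position: [0.4384, 0.3514, 0.2843]
tcp_rot: [[-0.994, -0.108, 0.008], [-0.108, 0.994, 0.007], [-0.009, 0.006, -1.0]]
wrist_force: [-0.1, 1.3, -1.6]
width: 0.0927
grasp_force: 0.0
```

```bash
python3 - <<'E'
from h import *
s=env.get_state(); print(s["time"],s["position"])
a=snap("wrist","w3.png")
b=snap("top","t3.png")
c=cv2.resize(a[90:290,200:440],None,fx=2,fy=2)
cv2.imwrite("pics/c3.png",c[:,:,::-1])
goal(.575,.16,.33,0)
E
```

```text
6.6 [0.43839045 0.35135766 0.28431064]
xyz [-0.1172, -0.2031, -0.0504] r [-0.0, 0.0, 96.2] th 0.0 t 6.7
```

View pics/c3.png

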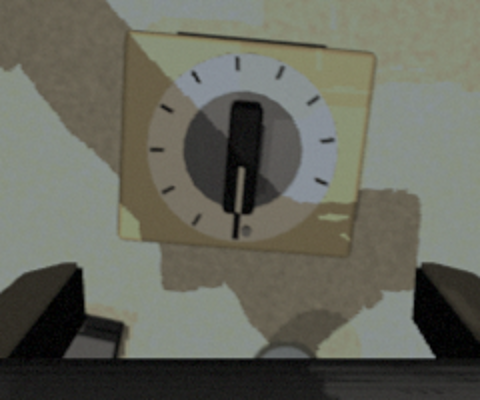

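```bash
python3 -c "
from h import *
goal(.56,0.02,.35,90)"
```

```text
xyz [-0.0872, -0.3407, -0.0704] r [-0.0, 0.0, 6.2] th 90.0 t 6.7
```

Call:
arm_command([
  {"x": -0.087, "y": -0.34, "z": -0.07, "rx": 0, "ry": 0, "rz": 6, "claw": 1},
  {"x": -0.087, "y": -0.34, "z": -0.07, "rx": 0, "ry": 0, "rz": 6, "claw": 1},
  {"x": -0.087, "y": -0.34, "z": -0.07, "rx": 0, "ry": 0, "rz": 6, "claw": 1},
  {"x": -0.087, "y": -0.34, "z": -0.07, "rx": 0, "ry": 0, "rz": 6, "claw": 1},
  {"x": -0.087, "y": -0.34, "z": -0.07, "rx": 0, "ry": 0, "rz": 6, "claw": 1},
  {"x": -0.087, "y": -0.34, "z": -0.07, "rx": 0, "ry": 0, "rz": 6, "claw": 1},
  {"x": -0.087, "y": -0.34, "z": -0.07, "rx": 0, "ry": 0, "rz": 6, "claw": 1},
  {"x": -0.087, "y": -0.34, "z": -0.07, "rx": 0, "ry": 0, "rz": 6, "claw": 1},
])

```text
time: 7.7
position: [0.5591, 0.022, 0.3477]
tcp_rot: [[-1.0, -0.005, -0.004], [-0.005, 1.0, 0.001], [0.004, 0.001, -1.0]]
wrist_force: [-0.2, 0.1, -0.0]
width: 0.093
grasp_force: 0.0
```

```bash
python3 - <<'E'
from h import *
s=env.get_state(); print(s["time"],s["position"],np.round(s["tcp_rot"],3).tolist())
a=snap("wrist","w4.png")
E
```

```text
7.7 [0.55906102 0.02195211 0.34771601] [[-1.0, -0.005, -0.004], [-0.005, 1.0, 0.001], [0.004, 0.001, -1.0]]
```

View pics/w4.png

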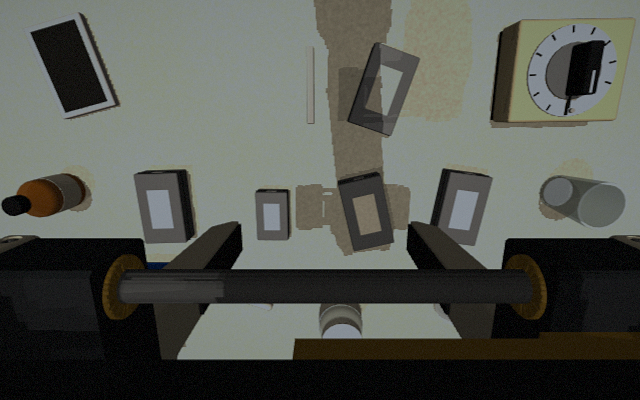

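```bash
cat >> h.py <<'E'
def label(cam,im,seed,z,tol=9):
    """pose of the label around seed pixel: centre (m), long-side heading deg, size"""
    g=cv2.medianBlur(im,5); h,w=g.shape[:2]; m=np.zeros((h+2,w+2),np.uint8)
    cv2.floodFill(g.copy(),m,tuple(seed),0,(tol,)*3,(tol,)*3,4|cv2.FLOODFILL_MASK_ONLY|cv2.FLOODFILL_FIXED_RANGE|(255<<8))
    c=max(cv2.findContours(m[1:-1,1:-1],0,1)[0],key=cv2.contourArea)[:,0]
    W=px2w(cam,c,z)[:,:2]*1000
    r=cv2.minAreaRect(W.astype(np.float32)); b=cv2.boxPoints(r)
    e=[b[1]-b[0],b[2]-b[1]]; e=max(e,key=np.linalg.norm)
    return np.round(np.array(r[0])/1000,4),round(float(np.degrees(np.arctan2(e[1],e[0]))%180),1),np.round(sorted(r[1]))
E
python3 - <<'E'
from h import *
im=cv2.imread('pics/w4.png')[:,:,::-1].copy()
for n,s,z in(("b1",(462,210),.036),("b2",(367,212),.036),("b3a",(392,75),.036),("b3b",(378,95),.036),("b4",(162,210),.036),("case",(272,217),.026),("inlay",(75,65),.012)):
    for t in (14,25,40): print(n,t,*label("wrist",im,s,z,t))
cr=lambda x,y:cv2.resize(im[y:y+130,x:x+130],(390,390),interpolation=2)
cv2.imwrite("pics/c4.png",np.hstack([cr(20,5),cr(325,30)])[:,:,::-1])
E
```

```text
b1 14 [0.6343 0.2369] 172.9 [32. 61.]
b1 25 [0.6342 0.237 ] 172.3 [33. 61.]
b1 40 [0.6342 0.2369] 172.9 [34. 61.]
b2 14 [0.6423 0.0892] 14.1 [32. 61.]
b2 25 [0.6424 0.089 ] 13.8 [33. 61.]
b2 40 [0.6424 0.0889] 14.0 [34. 62.]
b3a 14 [0.4589 0.1067] 161.8 [30. 59.]
b3a 25 [0.4586 0.1156] 3.7 [29. 66.]
b3a 40 [0.4596 0.1068] 163.9 [32. 62.]
b3b 14 [0.5272 0.0562] 179.4 [150. 363.]
b3b 25 [0.5285 0.0683] 0.4 [179. 364.]
b3b 40 [0.5285 0.0676] 0.4 [180. 364.]
b4 14 [ 0.6354 -0.2291] 1.9 [32. 60.]
b4 25 [ 0.6359 -0.2291] 1.8 [33. 61.]
b4 40 [ 0.636  -0.2292] 2.1 [34. 62.]
case 14 [ 0.6503 -0.0601] 1.2 [23. 42.]
case 25 [ 0.6503 -0.0597] 178.4 [24. 42.]
case 40 [ 0.6502 -0.0604] 178.4 [25. 42.]
inlay 14 [ 0.4287 -0.3477] 14.7 [ 66. 112.]
inlay 25 [ 0.4287 -0.3478] 14.6 [ 66. 113.]
inlay 40 [ 0.4286 -0.3477] 14.7 [ 67. 113.]
```

View pics/c4.png

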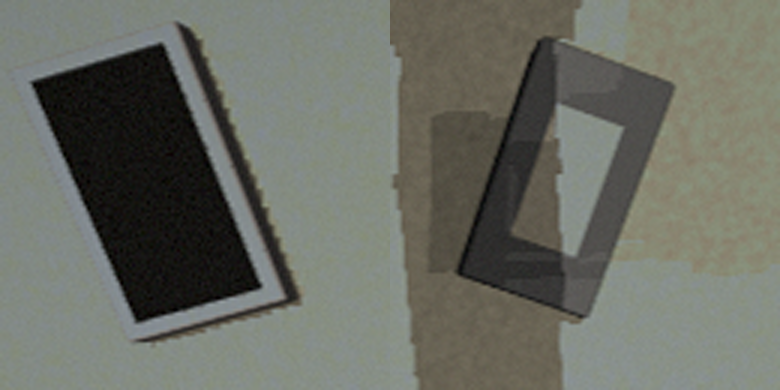

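```bash
python3 -c "
from h import *
goal(.636,-.229,.18,91.9)"
```

```text
xyz [-0.0759, -0.2524, 0.1675] r [-0.3, -0.1, 178.5] th -88.1 t 7.75
```

Call:
arm_command([
  {"x": -0.03, "y": -0.06, "z": 0.0, "rx": 0, "ry": 0, "rz": 10, "claw": 1},
  {"x": -0.06, "y": -0.12, "z": 0.0, "rx": 0, "ry": 0, "rz": 20, "claw": 1},
  {"x": -0.076, "y": -0.18, "z": 0.0, "rx": 0, "ry": 0, "rz": 30, "claw": 1},
  {"x": -0.076, "y": -0.24, "z": 0.0, "rx": 0, "ry": 0, "rz": 40, "claw": 1},
  {"x": -0.076, "y": -0.252, "z": 0.0, "rx": 0, "ry": 0, "rz": 50, "claw": 1},
  {"x": -0.076, "y": -0.252, "z": 0.03, "rx": 0, "ry": 0, "rz": 60, "claw": 1},
  {"x": -0.076, "y": -0.252, "z": 0.06, "rx": 0, "ry": 0, "rz": 70, "claw": 1},
  {"x": -0.076, "y": -0.252, "z": 0.09, "rx": 0, "ry": 0, "rz": 80, "claw": 1},
  {"x": -0.076, "y": -0.252, "z": 0.12, "rx": 0, "ry": 0, "rz": 90, "claw": 1},
  {"x": -0.076, "y": -0.252, "z": 0.14, "rx": 0, "ry": 0, "rz": 100, "claw": 1},
  {"x": -0.076, "y": -0.252, "z": 0.15, "rx": 0, "ry": 0, "rz": 110, "claw": 1},
  {"x": -0.076, "y": -0.252, "z": 0.16, "rx": 0, "ry": 0, "rz": 120, "claw": 1},
])

```text
time: 9.25
position: [0.637, -0.2276, 0.1881]
tcp_rot: [[0.499, 0.867, -0.002], [0.867, -0.499, 0.002], [0.001, -0.003, -1.0]]
wrist_force: [0.6, 0.1, -0.3]
width: 0.0928
grasp_force: 0.0
```

```bash
python3 -c "
from h import *
goal(.636,-.229,.18,91.9)
print(env.get_state()['q'])"
```

```text
xyz [-0.0017, -0.0002, 0.0081] r [-0.2, 0.0, 58.2] th -88.1 t 9.25
[ 0.10125897  0.7254102   0.39642237  1.39958055 -0.29665362  1.07793436
  0.02705886]
```

Call:
arm_command([
  {"x": -0.001, "y": 0, "z": 0.008, "rx": 0, "ry": 0, "rz": 10, "claw": 1},
  {"x": -0.001, "y": 0, "z": 0.008, "rx": 0, "ry": 0, "rz": 20, "claw": 1},
  {"x": -0.001, "y": 0, "z": 0.008, "rx": 0, "ry": 0, "rz": 30, "claw": 1},
  {"x": -0.001, "y": 0, "z": 0.008, "rx": 0, "ry": 0, "rz": 40, "claw": 1},
  {"x": -0.001, "y": 0, "z": 0.008, "rx": 0, "ry": 0, "rz": 50, "claw": 1},
  {"x": -0.001, "y": 0, "z": 0.008, "rx": 0, "ry": 0, "rz": 58, "claw": 1},
  {"x": -0.001, "y": 0, "z": 0.008, "rx": 0, "ry": 0, "rz": 58, "claw": 1},
  {"x": -0.001, "y": 0, "z": 0.008, "rx": 0, "ry": 0, "rz": 58, "claw": 1},
])

```text
time: 10.25
position: [0.6365, -0.2301, 0.1811]
tcp_rot: [[0.999, 0.042, -0.001], [0.042, -0.999, 0.001], [-0.001, -0.001, -1.0]]
wrist_force: [-0.0, -0.1, 0.3]
width: 0.0928
grasp_force: 0.0
```

```bash
python3 - <<'E'
from h import *
def proj(p):
    c=env.calibration("wrist"); s=env.get_state(); W=np.eye(4); W[:3,:3]=s["tcp_rot"]; W[:3,3]=s["position"]
    q=np.linalg.inv(W@np.array(c["hand_eye"]))@np.r_[p,1]; q=c["K"]@q[:3]; return (q[:2]/q[2]).round().astype(int).tolist()
s=proj([.636,-.229,.036]); print(s)
a=snap("wrist","w5.png")
for t in (14,25): print(label("wrist",a,s,.036,t))
goal(.636,-.229,.024,91.9)
E
```

```text
[323, 187]
(array([ 0.6308, -0.2307]), 2.4, array([31., 37.]))
(array([ 0.6273, -0.2314]), 1.6, array([32., 45.]))
xyz [-0.0003, -0.0015, 0.1573] r [-0.1, 0.0, 0.5] th -88.1 t 10.3
```

Call:
arm_command([
  {"x": 0, "y": -0.001, "z": 0.05, "rx": 0, "ry": 0, "rz": 0.5, "claw": 1},
  {"x": 0, "y": -0.001, "z": 0.1, "rx": 0, "ry": 0, "rz": 0.5, "claw": 1},
  {"x": 0, "y": -0.001, "z": 0.14, "rx": 0, "ry": 0, "rz": 0.5, "claw": 1},
  {"x": 0, "y": -0.001, "z": 0.157, "rx": 0, "ry": 0, "rz": 0.5, "claw": 1},
  {"x": 0, "y": -0.001, "z": 0.157, "rx": 0, "ry": 0, "rz": 0.5, "claw": 1},
  {"x": 0, "y": -0.001, "z": 0.157, "rx": 0, "ry": 0, "rz": 0.5, "claw": 0},
  {"x": 0, "y": -0.001, "z": 0.157, "rx": 0, "ry": 0, "rz": 0.5, "claw": 0},
  {"x": 0, "y": -0.001, "z": 0.157, "rx": 0, "ry": 0, "rz": 0.5, "claw": 0},
  {"x": 0, "y": -0.001, "z": 0.157, "rx": 0, "ry": 0, "rz": 0.5, "claw": 0},
  {"x": 0, "y": -0.001, "z": 0.157, "rx": 0, "ry": 0, "rz": 0.5, "claw": 0},
  {"x": 0, "y": -0.001, "z": 0.157, "rx": 0, "ry": 0, "rz": 0.5, "claw": 0},
])

```text
time: 11.68
position: [0.6369, -0.2307, 0.0257]
tcp_rot: [[1.0, 0.03, 0.001], [0.03, -1.0, -0.0], [0.001, 0.0, -1.0]]
wrist_force: [-0.1, 1.7, 6.5]
width: 0.0659
grasp_force: 30.0
```

```bash
python3 -c "
from h import *
goal(.4287,-.3477,.2,14.7+90)"
```

```text
xyz [-0.2114, 0.1107, -0.1745] r [0.0, -0.1, -13.0] th -75.3 t 11.68
```

Call:
arm_command([
  {"x": 0, "y": 0, "z": -0.04, "rx": 0, "ry": 0, "rz": 0, "claw": 0},
  {"x": 0, "y": 0, "z": -0.09, "rx": 0, "ry": 0, "rz": 0, "claw": 0},
  {"x": 0, "y": 0, "z": -0.14, "rx": 0, "ry": 0, "rz": 0, "claw": 0},
  {"x": -0.03, "y": 0.02, "z": -0.174, "rx": 0, "ry": 0, "rz": -2, "claw": 0},
  {"x": -0.07, "y": 0.04, "z": -0.174, "rx": 0, "ry": 0, "rz": -5, "claw": 0},
  {"x": -0.11, "y": 0.06, "z": -0.174, "rx": 0, "ry": 0, "rz": -8, "claw": 0},
  {"x": -0.15, "y": 0.08, "z": -0.174, "rx": 0, "ry": 0, "rz": -10, "claw": 0},
  {"x": -0.19, "y": 0.1, "z": -0.174, "rx": 0, "ry": 0, "rz": -12, "claw": 0},
  {"x": -0.211, "y": 0.111, "z": -0.174, "rx": 0, "ry": 0, "rz": -13, "claw": 0},
  {"x": -0.211, "y": 0.111, "z": -0.174, "rx": 0, "ry": 0, "rz": -13, "claw": 0},
  {"x": -0.211, "y": 0.111, "z": -0.174, "rx": 0, "ry": 0, "rz": -13, "claw": 0},
])

```text
time: 13.05
position: [0.4302, -0.3467, 0.1981]
tcp_rot: [[0.967, 0.256, 0.0], [0.256, -0.967, 0.001], [0.001, -0.001, -1.0]]
wrist_force: [-0.1, 0.9, -3.4]
width: 0.0657
grasp_force: 30.0
```

```bash
python3 - <<'E'
from h import *
goal(.4287,-.3477,.039,14.7+90)
a=snap("wrist","w6.png")
E
```

```text
xyz [-0.0018, 0.0008, 0.1591] r [-0.1, -0.0, 0.1] th -75.3 t 13.05
```

View pics/w6.png

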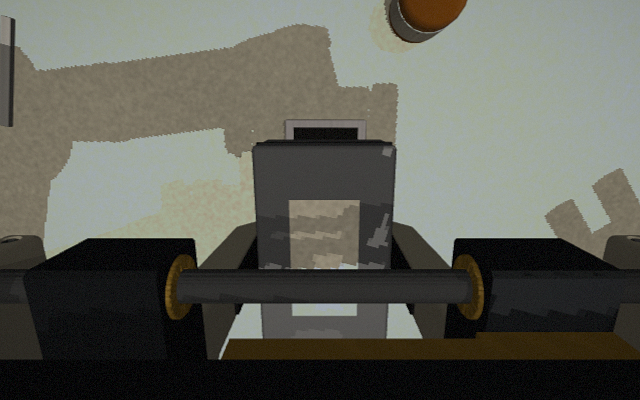

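```bash
python3 - <<'E'
from h import *
s=env.get_state()
p=px2w("wrist",[(255,146),(395,146),(290,201),(358,201),(291,316),(357,316)],s["position"][2]+.0103)
print(np.round((p-s["position"])@s["tcp_rot"],4))
E
```

```text
[[ 0.054  -0.0305 -0.0102]
 [ 0.054   0.0318 -0.0103]
 [ 0.0286 -0.0156 -0.0103]
 [ 0.0286  0.016  -0.0103]
 [-0.0325 -0.0167 -0.0103]
 [-0.0326  0.0171 -0.0103]]
```

Call:
arm_command([
  {"x": 0, "y": 0.001, "z": 0.05, "rx": 0, "ry": 0, "rz": 0, "claw": 0},
  {"x": 0, "y": 0.001, "z": 0.1, "rx": 0, "ry": 0, "rz": 0, "claw": 0},
  {"x": 0, "y": 0.001, "z": 0.135, "rx": 0, "ry": 0, "rz": 0, "claw": 0},
  {"x": 0, "y": 0.001, "z": 0.15, "rx": 0, "ry": 0, "rz": 0, "claw": 0},
  {"x": 0, "y": 0.001, "z": 0.159, "rx": 0, "ry": 0, "rz": 0, "claw": 0},
  {"x": 0, "y": 0.001, "z": 0.159, "rx": 0, "ry": 0, "rz": 0, "claw": 0},
  {"x": 0, "y": 0.001, "z": 0.159, "rx": 0, "ry": 0, "rz": 0, "claw": 0},
])

```text
time: 13.98
position: [0.4298, -0.3496, 0.0408]
tcp_rot: [[0.967, 0.254, 0.002], [0.254, -0.967, -0.002], [0.001, 0.002, -1.0]]
wrist_force: [-0.5, -0.2, -2.5]
width: 0.0659
grasp_force: 30.0
```

Call:
arm_command([
  {"x": 0, "y": -0.002, "z": 0.002, "rx": 0, "ry": 0, "rz": 0, "claw": 0},
  {"x": 0, "y": -0.002, "z": 0.003, "rx": 0, "ry": 0, "rz": 0, "claw": 0},
  {"x": 0, "y": -0.002, "z": 0.003, "rx": 0, "ry": 0, "rz": 0, "claw": 0},
])

```text
time: 14.35
position: [0.4287, -0.3467, 0.0376]
tcp_rot: [[0.967, 0.254, 0.001], [0.254, -0.967, 0.0], [0.001, -0.0, -1.0]]
wrist_force: [-1.0, 2.2, 5.5]
width: 0.0657
grasp_force: 30.0
```

Call:
arm_command([
  {"x": 0, "y": 0, "z": 0, "rx": 0, "ry": 0, "rz": 0, "claw": 1},
  {"x": 0, "y": 0, "z": 0, "rx": 0, "ry": 0, "rz": 0, "claw": 1},
  {"x": 0, "y": 0, "z": 0, "rx": 0, "ry": 0, "rz": 0, "claw": 1},
  {"x": 0, "y": 0, "z": -0.05, "rx": 0, "ry": 0, "rz": 0, "claw": 1},
  {"x": 0, "y": 0, "z": -0.11, "rx": 0, "ry": 0, "rz": 0, "claw": 1},
  {"x": 0, "y": 0, "z": -0.17, "rx": 0, "ry": 0, "rz": 0, "claw": 1},
  {"x": 0, "y": 0, "z": -0.21, "rx": 0, "ry": 0, "rz": 0, "claw": 1},
  {"x": 0, "y": 0, "z": -0.21, "rx": 0, "ry": 0, "rz": 0, "claw": 1},
  {"x": 0, "y": 0, "z": -0.21, "rx": 0, "ry": 0, "rz": 0, "claw": 1},
])

```text
time: 15.48
position: [0.4281, -0.3462, 0.2457]
tcp_rot: [[0.967, 0.254, -0.001], [0.254, -0.967, 0.001], [-0.001, -0.002, -1.0]]
wrist_force: [-0.5, 0.5, -0.0]
width: 0.0931
grasp_force: 0.0
```

```bash
cat >> h.py <<'E'
def proj(p):
    c=env.calibration("wrist"); s=env.get_state(); W=np.eye(4); W[:3,:3]=s["tcp_rot"]; W[:3,3]=s["position"]
    q=np.linalg.inv(W@np.array(c["hand_eye"]))@np.r_[p,1]; q=c["K"]@q[:3]; return (q[:2]/q[2]).round().astype(int).tolist()
def look(f,x,y,z,tols=(14,25,40),off=((0,0),)):
    a=snap("wrist",f); s=proj([x,y,z])
    for o in off:
        for t in tols: print(s,t,*label("wrist",a,(s[0]+o[0],s[1]+o[1]),z,t))
E
python3 - <<'E'
from h import *
print(env.get_state()["position"])
look("w7.png",.4287,-.3477,.048,off=((0,0),(0,-20),(0,20)))
goal(.459,.1068,.2,162.5-90)
goal(.459,.1068,.2,162.5+90)
E
```

```text
[ 0.42814375 -0.34622007  0.24574839]
[326, 175] 14 [ 0.4261 -0.3474] 14.1 [31. 58.]
[326, 175] 25 [ 0.4264 -0.347 ] 15.4 [32. 59.]
[326, 175] 40 [ 0.4264 -0.3468] 15.4 [33. 59.]
[326, 175] 14 [ 0.426  -0.3474] 14.7 [32. 57.]
[326, 175] 25 [ 0.4264 -0.347 ] 15.4 [32. 59.]
[326, 175] 40 [ 0.4259 -0.3469] 15.4 [33. 60.]
[326, 175] 14 [ 0.4265 -0.3473] 14.7 [32. 59.]
[326, 175] 25 [ 0.4264 -0.3468] 15.4 [33. 59.]
[326, 175] 40 [ 0.426  -0.3474] 14.1 [34. 60.]
xyz [0.1452, -0.43, 0.046] r [-0.2, -0.2, -147.8] th 72.5 t 15.53
xyz [0.1452, -0.43, 0.046] r [-0.2, -0.2, -147.8] th 72.5 t 15.53
```

Call:
arm_command([
  {"x": 0.02, "y": -0.05, "z": 0, "rx": 0, "ry": 0, "rz": -10, "claw": 1},
  {"x": 0.04, "y": -0.1, "z": 0, "rx": 0, "ry": 0, "rz": -20, "claw": 1},
  {"x": 0.06, "y": -0.15, "z": 0, "rx": 0, "ry": 0, "rz": -30, "claw": 1},
  {"x": 0.08, "y": -0.2, "z": 0, "rx": 0, "ry": 0, "rz": -40, "claw": 1},
  {"x": 0.1, "y": -0.25, "z": 0, "rx": 0, "ry": 0, "rz": -50, "claw": 1},
  {"x": 0.12, "y": -0.3, "z": 0, "rx": 0, "ry": 0, "rz": -60, "claw": 1},
  {"x": 0.13, "y": -0.35, "z": 0, "rx": 0, "ry": 0, "rz": -70, "claw": 1},
  {"x": 0.145, "y": -0.4, "z": 0, "rx": 0, "ry": 0, "rz": -80, "claw": 1},
  {"x": 0.145, "y": -0.43, "z": 0.02, "rx": 0, "ry": 0, "rz": -90, "claw": 1},
  {"x": 0.145, "y": -0.43, "z": 0.03, "rx": 0, "ry": 0, "rz": -100, "claw": 1},
  {"x": 0.145, "y": -0.43, "z": 0.045, "rx": 0, "ry": 0, "rz": -110, "claw": 1},
  {"x": 0.145, "y": -0.43, "z": 0.045, "rx": 0, "ry": 0, "rz": -120, "claw": 1},
])

```text
time: 17.02
position: [0.4575, 0.1055, 0.199]
tcp_rot: [[-0.708, 0.706, -0.006], [0.706, 0.708, -0.002], [0.003, -0.006, -1.0]]
wrist_force: [0.2, 1.0, 0.7]
width: 0.093
grasp_force: 0.0
```

Call:
arm_command([
  {"x": 0, "y": 0, "z": 0, "rx": 0, "ry": 0, "rz": -10, "claw": 1},
  {"x": 0, "y": 0, "z": 0, "rx": 0, "ry": 0, "rz": -20, "claw": 1},
  {"x": 0, "y": 0, "z": 0, "rx": 0, "ry": 0, "rz": -28, "claw": 1},
  {"x": 0, "y": 0, "z": 0, "rx": 0, "ry": 0, "rz": -28, "claw": 1},
  {"x": 0, "y": 0, "z": 0, "rx": 0, "ry": 0, "rz": -28, "claw": 1},
])

```text
time: 17.65
position: [0.459, 0.1056, 0.2009]
tcp_rot: [[-0.954, 0.299, -0.002], [0.299, 0.954, -0.0], [0.002, -0.001, -1.0]]
wrist_force: [-0.4, 0.3, -0.1]
width: 0.0929
grasp_force: 0.0
```

```bash
python3 - <<'E'
from h import *
print(env.get_state()["position"])
look("w8.png",.459,.1068,.036,off=((0,0),(0,-20),(0,20)))
goal(.459,.1068,.024,162.5-90)
E
```

```text
[0.45899585 0.10561227 0.20086241]
[325, 180] 14 [0.4594 0.1044] 161.7 [33. 61.]
[325, 180] 25 [0.4593 0.1046] 162.6 [33. 61.]
[325, 180] 40 [0.4247 0.107 ] 72.6 [264. 679.]
[325, 180] 14 [0.4595 0.1049] 161.9 [32. 61.]
[325, 180] 25 [0.4593 0.1046] 162.6 [33. 61.]
[325, 180] 40 [0.4247 0.107 ] 72.6 [264. 679.]
[325, 180] 14 [0.4594 0.1044] 161.7 [33. 61.]
[325, 180] 25 [0.4593 0.1046] 162.6 [33. 61.]
[325, 180] 40 [0.4247 0.107 ] 72.6 [264. 679.]
xyz [0.0002, 0.0011, 0.1771] r [-0.0, -0.1, 0.1] th 72.5 t 17.7
```

Call:
arm_command([
  {"x": 0, "y": -0.001, "z": 0.06, "rx": 0, "ry": 0, "rz": 0, "claw": 1},
  {"x": 0, "y": -0.001, "z": 0.11, "rx": 0, "ry": 0, "rz": 0, "claw": 1},
  {"x": 0, "y": -0.001, "z": 0.155, "rx": 0, "ry": 0, "rz": 0, "claw": 1},
  {"x": 0, "y": -0.001, "z": 0.176, "rx": 0, "ry": 0, "rz": 0, "claw": 1},
  {"x": 0, "y": -0.001, "z": 0.176, "rx": 0, "ry": 0, "rz": 0, "claw": 1},
  {"x": 0, "y": -0.001, "z": 0.176, "rx": 0, "ry": 0, "rz": 0, "claw": 0},
  {"x": 0, "y": -0.001, "z": 0.176, "rx": 0, "ry": 0, "rz": 0, "claw": 0},
  {"x": 0, "y": -0.001, "z": 0.176, "rx": 0, "ry": 0, "rz": 0, "claw": 0},
  {"x": 0, "y": -0.001, "z": 0.176, "rx": 0, "ry": 0, "rz": 0, "claw": 0},
  {"x": 0, "y": -0.001, "z": 0.176, "rx": 0, "ry": 0, "rz": 0, "claw": 0},
  {"x": 0, "y": -0.001, "z": 0.176, "rx": 0, "ry": 0, "rz": 0, "claw": 0},
])

```text
time: 19.08
position: [0.4596, 0.1048, 0.0265]
tcp_rot: [[-0.955, 0.297, 0.001], [0.297, 0.955, 0.0], [-0.001, 0.001, -1.0]]
wrist_force: [-1.2, 0.1, 5.2]
width: 0.0661
grasp_force: 30.0
```

Call:
arm_command([
  {"x": 0, "y": 0, "z": -0.05, "rx": 0, "ry": 0, "rz": 0, "claw": 0},
  {"x": 0, "y": 0, "z": -0.1, "rx": 0, "ry": 0, "rz": 0, "claw": 0},
  {"x": 0, "y": 0, "z": -0.15, "rx": 0, "ry": 0, "rz": 0, "claw": 0},
  {"x": 0, "y": 0, "z": -0.18, "rx": 0, "ry": 0, "rz": 0, "claw": 0},
  {"x": 0, "y": 0, "z": -0.18, "rx": 0, "ry": 0, "rz": 0, "claw": 0},
  {"x": 0, "y": 0, "z": -0.18, "rx": 0, "ry": 0, "rz": 0, "claw": 0},
])

```text
time: 19.82
position: [0.4579, 0.1045, 0.2042]
tcp_rot: [[-0.955, 0.297, -0.003], [0.297, 0.955, -0.001], [0.003, -0.002, -1.0]]
wrist_force: [0.2, 0.0, -2.6]
width: 0.0659
grasp_force: 29.9
```

```bash
python3 - <<'E'
from h import *
goal(.428,-.3475,.22,14.7+90)
E
```

```text
xyz [-0.1057, -0.4405, -0.0153] r [-0.2, 0.1, 148.0] th -75.3 t 19.82
```

Call:
arm_command([
  {"x": -0.01, "y": -0.04, "z": 0, "rx": 0, "ry": 0, "rz": 10, "claw": 0},
  {"x": -0.02, "y": -0.08, "z": 0, "rx": 0, "ry": 0, "rz": 20, "claw": 0},
  {"x": -0.03, "y": -0.12, "z": 0, "rx": 0, "ry": 0, "rz": 30, "claw": 0},
  {"x": -0.04, "y": -0.16, "z": 0, "rx": 0, "ry": 0, "rz": 40, "claw": 0},
  {"x": -0.05, "y": -0.2, "z": -0.015, "rx": 0, "ry": 0, "rz": 50, "claw": 0},
  {"x": -0.06, "y": -0.24, "z": -0.015, "rx": 0, "ry": 0, "rz": 60, "claw": 0},
  {"x": -0.07, "y": -0.28, "z": -0.015, "rx": 0, "ry": 0, "rz": 70, "claw": 0},
  {"x": -0.08, "y": -0.32, "z": -0.015, "rx": 0, "ry": 0, "rz": 80, "claw": 0},
  {"x": -0.09, "y": -0.36, "z": -0.015, "rx": 0, "ry": 0, "rz": 90, "claw": 0},
  {"x": -0.1, "y": -0.4, "z": -0.015, "rx": 0, "ry": 0, "rz": 100, "claw": 0},
  {"x": -0.105, "y": -0.43, "z": -0.015, "rx": 0, "ry": 0, "rz": 110, "claw": 0},
  {"x": -0.106, "y": -0.44, "z": -0.015, "rx": 0, "ry": 0, "rz": 120, "claw": 0},
])

```text
time: 21.32
position: [0.4276, -0.3486, 0.2182]
tcp_rot: [[0.741, 0.671, -0.005], [0.671, -0.741, 0.0], [-0.003, -0.004, -1.0]]
wrist_force: [0.1, -0.4, -1.9]
width: 0.0656
grasp_force: 29.9
```

Call:
arm_command([
  {"x": 0, "y": 0, "z": 0, "rx": 0, "ry": 0, "rz": 10, "claw": 0},
  {"x": 0, "y": 0, "z": 0, "rx": 0, "ry": 0, "rz": 20, "claw": 0},
  {"x": 0, "y": 0, "z": 0, "rx": 0, "ry": 0, "rz": 28, "claw": 0},
  {"x": 0, "y": 0, "z": 0, "rx": 0, "ry": 0, "rz": 28, "claw": 0},
  {"x": 0, "y": 0, "z": 0, "rx": 0, "ry": 0, "rz": 28, "claw": 0},
])

```text
time: 21.95
position: [0.4293, -0.3463, 0.2194]
tcp_rot: [[0.967, 0.256, -0.002], [0.256, -0.967, 0.001], [-0.002, -0.002, -1.0]]
wrist_force: [-0.1, 0.3, -2.1]
width: 0.066
grasp_force: 29.9
```

```bash
cat >> h.py <<'E'
def held(f,zt,tol=25):
    """label of the held box in tool axes; zt = lid height over TCP"""
    a=snap("wrist",f); s=env.get_state(); P=s["position"]; z=P[2]+zt
    p=P+np.array(s["tcp_rot"])@[.02,0,-zt]
    for o in (0,10,20):
        u=proj(p); c,h,sz=label("wrist",a,(u[0],u[1]-o),z,tol); print(u,((np.r_[c,z]-P)@s["tcp_rot"])[:2].round(4),h,sz)
E
python3 - <<'E'
from h import *
held("w9.png",.0095); goal(.428,-.3475,.0755,14.7+90)
s=env.get_state();print(s["width"],s["position"])
E
```

```text
[324, 218] [0.0136 0.0056] 104.8 [39. 45.]
[324, 218] [0.0266 0.0005] 104.8 [12. 33.]
[324, 218] [0.0134 0.0006] 14.8 [33. 39.]
xyz [-0.0014, 0.0008, 0.1443] r [-0.1, 0.1, 0.1] th -75.3 t 22.0
0.06593365498136243 [ 0.42940795 -0.34647311  0.21980947]
```

Call:
arm_command([
  {"x": -0.003, "y": 0.001, "z": 0.05, "rx": 0, "ry": 0, "rz": 0, "claw": 0},
  {"x": -0.003, "y": 0.001, "z": 0.1, "rx": 0, "ry": 0, "rz": 0, "claw": 0},
  {"x": -0.003, "y": 0.001, "z": 0.13, "rx": 0, "ry": 0, "rz": 0, "claw": 0},
  {"x": -0.003, "y": 0.001, "z": 0.142, "rx": 0, "ry": 0, "rz": 0, "claw": 0},
  {"x": -0.003, "y": 0.001, "z": 0.142, "rx": 0, "ry": 0, "rz": 0, "claw": 0},
  {"x": -0.003, "y": 0.001, "z": 0.144, "rx": 0, "ry": 0, "rz": 0, "claw": 0},
  {"x": -0.003, "y": 0.001, "z": 0.145, "rx": 0, "ry": 0, "rz": 0, "claw": 0},
  {"x": -0.003, "y": 0.001, "z": 0.145, "rx": 0, "ry": 0, "rz": 0, "claw": 0},
])

```text
time: 23.0
position: [0.4274, -0.3487, 0.0763]
tcp_rot: [[0.967, 0.254, 0.001], [0.254, -0.967, -0.001], [0.001, 0.001, -1.0]]
wrist_force: [0.2, -1.0, -2.6]
width: 0.0658
grasp_force: 29.9
```

Call:
arm_command([
  {"x": 0, "y": -0.001, "z": 0.001, "rx": 0, "ry": 0, "rz": 0, "claw": 0},
  {"x": 0, "y": -0.001, "z": 0.002, "rx": 0, "ry": 0, "rz": 0, "claw": 0},
  {"x": 0, "y": -0.001, "z": 0.002, "rx": 0, "ry": 0, "rz": 0, "claw": 0},
])

```text
time: 23.38
position: [0.4269, -0.3474, 0.0745]
tcp_rot: [[0.967, 0.254, 0.001], [0.254, -0.967, 0.0], [0.001, -0.0, -1.0]]
wrist_force: [-0.9, 1.6, 5.6]
width: 0.0659
grasp_force: 29.9
```

Call:
arm_command([
  {"x": 0, "y": 0, "z": 0, "rx": 0, "ry": 0, "rz": 0, "claw": 1},
  {"x": 0, "y": 0, "z": 0, "rx": 0, "ry": 0, "rz": 0, "claw": 1},
  {"x": 0, "y": 0, "z": 0, "rx": 0, "ry": 0, "rz": 0, "claw": 1},
  {"x": 0, "y": 0, "z": -0.05, "rx": 0, "ry": 0, "rz": 0, "claw": 1},
  {"x": 0, "y": 0, "z": -0.11, "rx": 0, "ry": 0, "rz": 0, "claw": 1},
  {"x": 0, "y": 0, "z": -0.17, "rx": 0, "ry": 0, "rz": 0, "claw": 1},
  {"x": 0, "y": 0, "z": -0.2, "rx": 0, "ry": 0, "rz": 0, "claw": 1},
  {"x": 0, "y": 0, "z": -0.2, "rx": 0, "ry": 0, "rz": 0, "claw": 1},
  {"x": 0, "y": 0, "z": -0.2, "rx": 0, "ry": 0, "rz": 0, "claw": 1},
])

```text
time: 24.5
position: [0.4264, -0.3467, 0.2722]
tcp_rot: [[0.967, 0.254, -0.002], [0.254, -0.967, 0.002], [-0.001, -0.002, -1.0]]
wrist_force: [0.5, -0.6, -0.2]
width: 0.0929
grasp_force: 0.0
```

```bash
python3 - <<'E'
from h import *
print(env.get_state()["position"])
look("w10.png",.427,-.3475,.084)
goal(.6423,.089,.2,14-90)
goal(.6342,.2369,.2,172.8-90)
E
```

```text
[ 0.42635518 -0.34672562  0.27223956]
[325, 177] 14 [ 0.4257 -0.348 ] 14.1 [32. 53.]
[325, 177] 25 [ 0.4257 -0.3481] 14.1 [32. 53.]
[325, 177] 40 [ 0.4252 -0.3479] 14.1 [33. 54.]
xyz [0.3198, -0.3661, 0.0723] r [-0.2, 0.1, 0.7] th -76.0 t 24.55
xyz [0.3496, -0.5112, 0.0727] r [-0.2, -0.2, -158.1] th 82.8 t 24.55
```

Call:
arm_command([
  {"x": 0.04, "y": -0.045, "z": 0, "rx": 0, "ry": 0, "rz": 0, "claw": 1},
  {"x": 0.08, "y": -0.09, "z": 0, "rx": 0, "ry": 0, "rz": 0, "claw": 1},
  {"x": 0.12, "y": -0.136, "z": 0, "rx": 0, "ry": 0, "rz": 0, "claw": 1},
  {"x": 0.16, "y": -0.182, "z": 0, "rx": 0, "ry": 0, "rz": 0, "claw": 1},
  {"x": 0.2, "y": -0.228, "z": 0.02, "rx": 0, "ry": 0, "rz": 0, "claw": 1},
  {"x": 0.24, "y": -0.274, "z": 0.04, "rx": 0, "ry": 0, "rz": 0, "claw": 1},
  {"x": 0.28, "y": -0.32, "z": 0.06, "rx": 0, "ry": 0, "rz": 0, "claw": 1},
  {"x": 0.31, "y": -0.355, "z": 0.072, "rx": 0, "ry": 0, "rz": 0.7, "claw": 1},
  {"x": 0.32, "y": -0.366, "z": 0.072, "rx": 0, "ry": 0, "rz": 0.7, "claw": 1},
  {"x": 0.32, "y": -0.366, "z": 0.072, "rx": 0, "ry": 0, "rz": 0.7, "claw": 1},
  {"x": 0.32, "y": -0.366, "z": 0.072, "rx": 0, "ry": 0, "rz": 0.7, "claw": 1},
])

```text
time: 25.92
position: [0.6428, 0.0845, 0.2021]
tcp_rot: [[0.971, 0.238, -0.0], [0.238, -0.971, -0.002], [-0.001, 0.002, -1.0]]
wrist_force: [0.4, -0.6, 0.0]
width: 0.0928
grasp_force: 0.0
```

```bash
python3 - <<'E'
from h import *
print(env.get_state()["position"])
look("w11.png",.6423,.089,.036,off=((0,0),(0,-20)))
goal(.6423,.089,.024,14-90)
E
```

```text
[0.64283785 0.08448867 0.20205675]
[319, 181] 14 [0.6398 0.0875] 14.2 [31. 46.]
[319, 181] 25 [0.6376 0.0869] 13.7 [33. 50.]
[319, 181] 40 [0.638  0.0871] 14.3 [33. 51.]
[319, 181] 14 [0.6671 0.0943] 107.4 [11. 33.]
[319, 181] 25 [0.6624 0.0924] 103.7 [21. 34.]
[319, 181] 40 [0.6758 0.0957] 103.8 [265. 686.]
xyz [0.0004, -0.0048, 0.1783] r [0.1, -0.0, -0.2] th -76.0 t 25.98
```

Call:
arm_command([
  {"x": 0, "y": -0.004, "z": 0.06, "rx": 0, "ry": 0, "rz": 0, "claw": 1},
  {"x": 0, "y": -0.004, "z": 0.11, "rx": 0, "ry": 0, "rz": 0, "claw": 1},
  {"x": 0, "y": -0.004, "z": 0.155, "rx": 0, "ry": 0, "rz": 0, "claw": 1},
  {"x": 0, "y": -0.004, "z": 0.178, "rx": 0, "ry": 0, "rz": 0, "claw": 1},
  {"x": 0, "y": -0.004, "z": 0.178, "rx": 0, "ry": 0, "rz": 0, "claw": 1},
  {"x": 0, "y": -0.004, "z": 0.178, "rx": 0, "ry": 0, "rz": 0, "claw": 0},
  {"x": 0, "y": -0.004, "z": 0.178, "rx": 0, "ry": 0, "rz": 0, "claw": 0},
  {"x": 0, "y": -0.004, "z": 0.178, "rx": 0, "ry": 0, "rz": 0, "claw": 0},
  {"x": 0, "y": -0.004, "z": 0.178, "rx": 0, "ry": 0, "rz": 0, "claw": 0},
  {"x": 0, "y": -0.004, "z": 0.178, "rx": 0, "ry": 0, "rz": 0, "claw": 0},
  {"x": 0, "y": -0.004, "z": 0.178, "rx": 0, "ry": 0, "rz": 0, "claw": 0},
])

```text
time: 27.35
position: [0.6433, 0.0909, 0.025]
tcp_rot: [[0.97, 0.242, 0.002], [0.242, -0.97, -0.001], [0.002, 0.001, -1.0]]
wrist_force: [-1.6, -0.9, 6.0]
width: 0.0658
grasp_force: 30.0
```

Call:
arm_command([
  {"x": 0, "y": 0, "z": -0.05, "rx": 0, "ry": 0, "rz": 0, "claw": 0},
  {"x": 0, "y": 0, "z": -0.1, "rx": 0, "ry": 0, "rz": 0, "claw": 0},
  {"x": 0, "y": 0, "z": -0.15, "rx": 0, "ry": 0, "rz": 0, "claw": 0},
  {"x": 0, "y": 0, "z": -0.2, "rx": 0, "ry": 0, "rz": 0, "claw": 0},
  {"x": 0, "y": 0, "z": -0.22, "rx": 0, "ry": 0, "rz": 0, "claw": 0},
  {"x": 0, "y": 0, "z": -0.22, "rx": 0, "ry": 0, "rz": 0, "claw": 0},
])

```text
time: 28.1
position: [0.6426, 0.092, 0.2446]
tcp_rot: [[0.97, 0.243, 0.002], [0.243, -0.97, 0.001], [0.002, -0.001, -1.0]]
wrist_force: [0.4, 0.4, -2.0]
width: 0.0662
grasp_force: 30.0
```

```bash
python3 - <<'E'
from h import *
goal(.427,-.3475,.24,14.5+90)
E
```

```text
xyz [-0.3158, 0.374, 0.0037] r [-0.0, -0.1, -0.5] th -75.5 t 28.1
```

Call:
arm_command([
  {"x": -0.035, "y": 0.04, "z": 0, "rx": 0, "ry": 0, "rz": 0, "claw": 0},
  {"x": -0.07, "y": 0.08, "z": 0, "rx": 0, "ry": 0, "rz": 0, "claw": 0},
  {"x": -0.105, "y": 0.12, "z": 0, "rx": 0, "ry": 0, "rz": 0, "claw": 0},
  {"x": -0.14, "y": 0.165, "z": 0, "rx": 0, "ry": 0, "rz": 0, "claw": 0},
  {"x": -0.175, "y": 0.21, "z": 0, "rx": 0, "ry": 0, "rz": 0, "claw": 0},
  {"x": -0.21, "y": 0.25, "z": 0, "rx": 0, "ry": 0, "rz": 0, "claw": 0},
  {"x": -0.245, "y": 0.29, "z": 0, "rx": 0, "ry": 0, "rz": 0, "claw": 0},
  {"x": -0.28, "y": 0.33, "z": 0, "rx": 0, "ry": 0, "rz": 0, "claw": 0},
  {"x": -0.305, "y": 0.36, "z": 0, "rx": 0, "ry": 0, "rz": -0.5, "claw": 0},
  {"x": -0.316, "y": 0.374, "z": 0.004, "rx": 0, "ry": 0, "rz": -0.5, "claw": 0},
  {"x": -0.316, "y": 0.374, "z": 0.004, "rx": 0, "ry": 0, "rz": -0.5, "claw": 0},
  {"x": -0.316, "y": 0.374, "z": 0.004, "rx": 0, "ry": 0, "rz": -0.5, "claw": 0},
])

```text
time: 29.6
position: [0.4269, -0.3459, 0.2384]
tcp_rot: [[0.968, 0.253, -0.001], [0.253, -0.968, 0.003], [-0.001, -0.003, -1.0]]
wrist_force: [0.5, 0.6, -2.2]
width: 0.0661
grasp_force: 30.0
```

```bash
python3 - <<'E'
from h import *
held("w12.png",.011); goal(.427,-.3475,.11,14.5+90)
s=env.get_state();print(s["width"],s["position"])
E
```

```text
[324, 219] [0.0121 0.0057] 104.7 [34. 44.]
[324, 219] [ 0.0223 -0.0001] 104.7 [13. 32.]
[324, 219] [0.0253 0.0001] 104.7 [ 61. 124.]
xyz [-0.0006, 0.0019, 0.1287] r [-0.1, 0.0, 0.2] th -75.5 t 29.65
0.06594444088813729 [ 0.42719605 -0.34584233  0.2387148 ]
```

Call:
arm_command([
  {"x": 0.001, "y": 0.001, "z": 0.05, "rx": 0, "ry": 0, "rz": 0, "claw": 0},
  {"x": 0.001, "y": 0.001, "z": 0.09, "rx": 0, "ry": 0, "rz": 0, "claw": 0},
  {"x": 0.001, "y": 0.001, "z": 0.115, "rx": 0, "ry": 0, "rz": 0, "claw": 0},
  {"x": 0.001, "y": 0.001, "z": 0.126, "rx": 0, "ry": 0, "rz": 0, "claw": 0},
  {"x": 0.001, "y": 0.001, "z": 0.128, "rx": 0, "ry": 0, "rz": 0, "claw": 0},
  {"x": 0.001, "y": 0.001, "z": 0.13, "rx": 0, "ry": 0, "rz": 0, "claw": 0},
  {"x": 0.001, "y": 0.001, "z": 0.13, "rx": 0, "ry": 0, "rz": 0, "claw": 0},
  {"x": 0.001, "y": 0.001, "z": 0.13, "rx": 0, "ry": 0, "rz": 0, "claw": 0},
])

```text
time: 30.65
position: [0.4278, -0.3488, 0.1103]
tcp_rot: [[0.968, 0.251, 0.001], [0.251, -0.968, -0.001], [0.001, 0.001, -1.0]]
wrist_force: [0.6, 0.4, -1.1]
width: 0.0656
grasp_force: 30.0
```

Call:
arm_command([
  {"x": 0, "y": -0.001, "z": 0.001, "rx": 0, "ry": 0, "rz": 0, "claw": 0},
  {"x": 0, "y": -0.001, "z": 0.002, "rx": 0, "ry": 0, "rz": 0, "claw": 0},
  {"x": 0, "y": -0.001, "z": 0.002, "rx": 0, "ry": 0, "rz": 0, "claw": 0},
])

```text
time: 31.02
position: [0.4275, -0.3478, 0.1089]
tcp_rot: [[0.968, 0.25, 0.001], [0.25, -0.968, -0.0], [0.001, 0.0, -1.0]]
wrist_force: [-1.8, 1.9, 5.9]
width: 0.0659
grasp_force: 30.0
```

Call:
arm_command([
  {"x": 0, "y": 0, "z": 0, "rx": 0, "ry": 0, "rz": 0, "claw": 1},
  {"x": 0, "y": 0, "z": 0, "rx": 0, "ry": 0, "rz": 0, "claw": 1},
  {"x": 0, "y": 0, "z": 0, "rx": 0, "ry": 0, "rz": 0, "claw": 1},
  {"x": 0, "y": 0, "z": -0.05, "rx": 0, "ry": 0, "rz": 0, "claw": 1},
  {"x": 0, "y": 0, "z": -0.11, "rx": 0, "ry": 0, "rz": 0, "claw": 1},
  {"x": 0, "y": 0, "z": -0.17, "rx": 0, "ry": 0, "rz": 0, "claw": 1},
  {"x": 0, "y": 0, "z": -0.19, "rx": 0, "ry": 0, "rz": 0, "claw": 1},
  {"x": 0, "y": 0, "z": -0.19, "rx": 0, "ry": 0, "rz": 0, "claw": 1},
  {"x": 0, "y": 0, "z": -0.19, "rx": 0, "ry": 0, "rz": 0, "claw": 1},
])

```text
time: 32.15
position: [0.4269, -0.3467, 0.2961]
tcp_rot: [[0.968, 0.251, -0.002], [0.251, -0.968, 0.002], [-0.002, -0.002, -1.0]]
wrist_force: [1.0, 1.1, -0.7]
width: 0.0932
grasp_force: 0.0
```

```bash
python3 - <<'E'
from h import *
print(env.get_state()["position"])
look("w13.png",.427,-.3475,.12)
goal(.6342,.2369,.2,172.8-90)
E
```

```text
[ 0.4269008  -0.34669358  0.29611679]
[325, 179] 14 [ 0.423  -0.3493] 13.9 [31. 54.]
[325, 179] 25 [ 0.4228 -0.3492] 14.5 [33. 54.]
[325, 179] 40 [ 0.4231 -0.3488] 15.2 [33. 56.]
xyz [0.3473, -0.5127, 0.0966] r [-0.2, -0.2, -158.3] th 82.8 t 32.2
```

Call:
arm_command([
  {"x": 0.03, "y": -0.04, "z": 0, "rx": 0, "ry": 0, "rz": -10, "claw": 1},
  {"x": 0.06, "y": -0.08, "z": 0, "rx": 0, "ry": 0, "rz": -20, "claw": 1},
  {"x": 0.09, "y": -0.12, "z": 0, "rx": 0, "ry": 0, "rz": -30, "claw": 1},
  {"x": 0.12, "y": -0.16, "z": 0, "rx": 0, "ry": 0, "rz": -40, "claw": 1},
  {"x": 0.15, "y": -0.2, "z": 0, "rx": 0, "ry": 0, "rz": -50, "claw": 1},
  {"x": 0.18, "y": -0.25, "z": 0, "rx": 0, "ry": 0, "rz": -60, "claw": 1},
  {"x": 0.21, "y": -0.3, "z": 0, "rx": 0, "ry": 0, "rz": -70, "claw": 1},
  {"x": 0.24, "y": -0.35, "z": 0, "rx": 0, "ry": 0, "rz": -80, "claw": 1},
  {"x": 0.27, "y": -0.4, "z": 0, "rx": 0, "ry": 0, "rz": -90, "claw": 1},
  {"x": 0.3, "y": -0.45, "z": 0.02, "rx": 0, "ry": 0, "rz": -100, "claw": 1},
  {"x": 0.33, "y": -0.49, "z": 0.04, "rx": 0, "ry": 0, "rz": -110, "claw": 1},
  {"x": 0.347, "y": -0.513, "z": 0.06, "rx": 0, "ry": 0, "rz": -120, "claw": 1},
])

```text
time: 33.7
position: [0.6337, 0.2396, 0.2343]
tcp_rot: [[-0.708, 0.706, -0.004], [0.706, 0.708, 0.001], [0.003, -0.003, -1.0]]
wrist_force: [0.2, -0.3, 0.3]
width: 0.093
grasp_force: 0.0
```

Call:
arm_command([
  {"x": 0, "y": 0, "z": 0.02, "rx": 0, "ry": 0, "rz": -10, "claw": 1},
  {"x": 0, "y": 0, "z": 0.03, "rx": 0, "ry": 0, "rz": -20, "claw": 1},
  {"x": 0, "y": 0, "z": 0.037, "rx": 0, "ry": 0, "rz": -30, "claw": 1},
  {"x": 0, "y": 0, "z": 0.037, "rx": 0, "ry": 0, "rz": -38.5, "claw": 1},
  {"x": 0, "y": 0, "z": 0.037, "rx": 0, "ry": 0, "rz": -38.5, "claw": 1},
  {"x": 0, "y": 0, "z": 0.037, "rx": 0, "ry": 0, "rz": -38.5, "claw": 1},
])

```text
time: 34.45
position: [0.6343, 0.2359, 0.1997]
tcp_rot: [[-0.992, 0.124, -0.002], [0.124, 0.992, -0.0], [0.002, -0.001, -1.0]]
wrist_force: [0.5, -0.7, -0.2]
width: 0.093
grasp_force: 0.0
```

```bash
python3 - <<'E'
from h import *
print(env.get_state()["position"])
look("w14.png",.6342,.2369,.036,off=((0,0),(0,-20)))
goal(.6342,.2369,.024,172.8-90)
E
```

```text
[0.63430524 0.23587384 0.19969106]
[325, 180] 14 [0.6347 0.2361] 172.3 [31. 61.]
[325, 180] 25 [0.6346 0.2357] 172.9 [33. 61.]
[325, 180] 40 [0.6346 0.2357] 172.9 [33. 61.]
[325, 180] 14 [0.6347 0.2361] 172.3 [31. 61.]
[325, 180] 25 [0.6346 0.2357] 172.9 [33. 61.]
[325, 180] 40 [0.6346 0.2357] 172.9 [33. 61.]
xyz [0.0001, 0.001, 0.176] r [-0.0, -0.1, 0.1] th 82.8 t 34.5
```

Call:
arm_command([
  {"x": 0, "y": 0, "z": 0.06, "rx": 0, "ry": 0, "rz": 0, "claw": 1},
  {"x": 0, "y": 0, "z": 0.11, "rx": 0, "ry": 0, "rz": 0, "claw": 1},
  {"x": 0, "y": 0, "z": 0.155, "rx": 0, "ry": 0, "rz": 0, "claw": 1},
  {"x": 0, "y": 0, "z": 0.175, "rx": 0, "ry": 0, "rz": 0, "claw": 1},
  {"x": 0, "y": 0, "z": 0.175, "rx": 0, "ry": 0, "rz": 0, "claw": 1},
  {"x": 0, "y": 0, "z": 0.175, "rx": 0, "ry": 0, "rz": 0, "claw": 0},
  {"x": 0, "y": 0, "z": 0.175, "rx": 0, "ry": 0, "rz": 0, "claw": 0},
  {"x": 0, "y": 0, "z": 0.175, "rx": 0, "ry": 0, "rz": 0, "claw": 0},
  {"x": 0, "y": 0, "z": 0.175, "rx": 0, "ry": 0, "rz": 0, "claw": 0},
  {"x": 0, "y": 0, "z": 0.175, "rx": 0, "ry": 0, "rz": 0, "claw": 0},
  {"x": 0, "y": 0, "z": 0.175, "rx": 0, "ry": 0, "rz": 0, "claw": 0},
])

```text
time: 35.88
position: [0.6353, 0.2362, 0.0269]
tcp_rot: [[-0.993, 0.122, 0.002], [0.122, 0.993, 0.0], [-0.002, 0.001, -1.0]]
wrist_force: [-1.1, -0.0, 6.0]
width: 0.0657
grasp_force: 30.0
```

Call:
arm_command([
  {"x": 0, "y": 0, "z": -0.05, "rx": 0, "ry": 0, "rz": 0, "claw": 0},
  {"x": 0, "y": 0, "z": -0.1, "rx": 0, "ry": 0, "rz": 0, "claw": 0},
  {"x": 0, "y": 0, "z": -0.15, "rx": 0, "ry": 0, "rz": 0, "claw": 0},
  {"x": 0, "y": 0, "z": -0.2, "rx": 0, "ry": 0, "rz": 0, "claw": 0},
  {"x": 0, "y": 0, "z": -0.25, "rx": 0, "ry": 0, "rz": 0, "claw": 0},
  {"x": 0, "y": 0, "z": -0.25, "rx": 0, "ry": 0, "rz": 0, "claw": 0},
])

```text
time: 36.62
position: [0.6366, 0.2369, 0.2801]
tcp_rot: [[-0.993, 0.122, 0.009], [0.122, 0.993, 0.004], [-0.008, 0.005, -1.0]]
wrist_force: [-0.5, 0.2, -1.2]
width: 0.0658
grasp_force: 30.0
```

```bash
python3 - <<'E'
from h import *
goal(.427,-.3475,.27,14.5+90)
E
```

```text
xyz [0.137, -0.6056, 0.0062] r [0.7, -0.2, 158.5] th -75.5 t 36.62
```

Call:
arm_command([
  {"x": 0.01, "y": -0.04, "z": 0, "rx": 0, "ry": 0, "rz": 10, "claw": 0},
  {"x": 0.02, "y": -0.08, "z": 0, "rx": 0, "ry": 0, "rz": 20, "claw": 0},
  {"x": 0.03, "y": -0.12, "z": 0, "rx": 0, "ry": 0, "rz": 30, "claw": 0},
  {"x": 0.04, "y": -0.16, "z": 0, "rx": 0, "ry": 0, "rz": 40, "claw": 0},
  {"x": 0.05, "y": -0.2, "z": 0, "rx": 0, "ry": 0, "rz": 50, "claw": 0},
  {"x": 0.06, "y": -0.24, "z": 0, "rx": 0, "ry": 0, "rz": 60, "claw": 0},
  {"x": 0.07, "y": -0.28, "z": 0, "rx": 0, "ry": 0, "rz": 70, "claw": 0},
  {"x": 0.08, "y": -0.32, "z": 0, "rx": 0, "ry": 0, "rz": 80, "claw": 0},
  {"x": 0.09, "y": -0.36, "z": 0, "rx": 0, "ry": 0, "rz": 90, "claw": 0},
  {"x": 0.1, "y": -0.4, "z": 0, "rx": 0, "ry": 0, "rz": 100, "claw": 0},
  {"x": 0.11, "y": -0.44, "z": 0, "rx": 0, "ry": 0, "rz": 110, "claw": 0},
  {"x": 0.12, "y": -0.48, "z": 0, "rx": 0, "ry": 0, "rz": 120, "claw": 0},
])

```text
time: 38.12
position: [0.4554, -0.2261, 0.2736]
tcp_rot: [[0.606, 0.795, -0.004], [0.795, -0.606, 0.001], [-0.001, -0.004, -1.0]]
wrist_force: [0.3, -0.6, -2.0]
width: 0.0658
grasp_force: 30.0
```

```bash
python3 - <<'E'
from h import *
goal(.427,-.3475,.27,14.5+90)
E
```

```text
xyz [-0.1137, 0.051, 0.0035] r [-0.2, 0.1, 38.2] th -75.5 t 38.12
```

Call:
arm_command([
  {"x": -0.03, "y": 0.015, "z": 0.003, "rx": 0, "ry": 0, "rz": 10, "claw": 0},
  {"x": -0.06, "y": 0.03, "z": 0.003, "rx": 0, "ry": 0, "rz": 20, "claw": 0},
  {"x": -0.09, "y": 0.045, "z": 0.003, "rx": 0, "ry": 0, "rz": 30, "claw": 0},
  {"x": -0.114, "y": 0.051, "z": 0.003, "rx": 0, "ry": 0, "rz": 38, "claw": 0},
  {"x": -0.114, "y": 0.051, "z": 0.003, "rx": 0, "ry": 0, "rz": 38, "claw": 0},
  {"x": -0.114, "y": 0.051, "z": 0.003, "rx": 0, "ry": 0, "rz": 38, "claw": 0},
  {"x": -0.114, "y": 0.051, "z": 0.003, "rx": 0, "ry": 0, "rz": 38, "claw": 0},
])

```text
time: 39.0
position: [0.4301, -0.3458, 0.2721]
tcp_rot: [[0.965, 0.262, -0.0], [0.262, -0.965, 0.002], [0.0, -0.002, -1.0]]
wrist_force: [-0.1, 0.3, -1.3]
width: 0.0657
grasp_force: 30.0
```

```bash
python3 - <<'E'
from h import *
held("w15.png",.0091); goal(.427,-.3475,.147,14.5+90)
s=env.get_state();print(s["width"],s["position"])
E
```

```text
[324, 218] [0.0137 0.0004] 15.2 [34. 40.]
[324, 218] [0.0262 0.0004] 105.2 [14. 33.]
[324, 218] [0.0134 0.0003] 15.0 [33. 39.]
xyz [-0.0033, 0.0007, 0.1253] r [-0.1, -0.0, 0.7] th -75.5 t 39.05
0.06558052762410685 [ 0.43001336 -0.34611648  0.27231967]
```

Call:
arm_command([
  {"x": -0.005, "y": 0, "z": 0.05, "rx": 0, "ry": 0, "rz": 0.5, "claw": 0},
  {"x": -0.005, "y": 0, "z": 0.09, "rx": 0, "ry": 0, "rz": 0.5, "claw": 0},
  {"x": -0.005, "y": 0, "z": 0.113, "rx": 0, "ry": 0, "rz": 0.5, "claw": 0},
  {"x": -0.005, "y": 0, "z": 0.122, "rx": 0, "ry": 0, "rz": 0.5, "claw": 0},
  {"x": -0.005, "y": 0, "z": 0.124, "rx": 0, "ry": 0, "rz": 0.5, "claw": 0},
  {"x": -0.005, "y": 0, "z": 0.126, "rx": 0, "ry": 0, "rz": 0.5, "claw": 0},
  {"x": -0.005, "y": 0, "z": 0.126, "rx": 0, "ry": 0, "rz": 0.5, "claw": 0},
  {"x": -0.005, "y": 0, "z": 0.126, "rx": 0, "ry": 0, "rz": 0.5, "claw": 0},
])

```text
time: 40.05
position: [0.4247, -0.349, 0.1472]
tcp_rot: [[0.968, 0.251, 0.001], [0.251, -0.968, -0.001], [0.001, 0.001, -1.0]]
wrist_force: [-0.3, 0.4, -2.1]
width: 0.0659
grasp_force: 30.0
```

Call:
arm_command([
  {"x": 0, "y": -0.001, "z": 0.001, "rx": 0, "ry": 0, "rz": 0, "claw": 0},
  {"x": 0, "y": -0.001, "z": 0.002, "rx": 0, "ry": 0, "rz": 0, "claw": 0},
  {"x": 0, "y": -0.001, "z": 0.002, "rx": 0, "ry": 0, "rz": 0, "claw": 0},
])

```text
time: 40.42
position: [0.4247, -0.3489, 0.1469]
tcp_rot: [[0.968, 0.251, 0.002], [0.251, -0.968, -0.001], [0.002, 0.002, -1.0]]
wrist_force: [-1.3, 0.8, 9.1]
width: 0.0658
grasp_force: 30.0
```

Call:
arm_command([
  {"x": 0, "y": 0, "z": 0, "rx": 0, "ry": 0, "rz": 0, "claw": 1},
  {"x": 0, "y": 0, "z": 0, "rx": 0, "ry": 0, "rz": 0, "claw": 1},
  {"x": 0, "y": 0, "z": 0, "rx": 0, "ry": 0, "rz": 0, "claw": 1},
  {"x": 0, "y": 0, "z": -0.05, "rx": 0, "ry": 0, "rz": 0, "claw": 1},
  {"x": 0, "y": 0, "z": -0.1, "rx": 0, "ry": 0, "rz": 0, "claw": 1},
  {"x": 0, "y": 0, "z": -0.15, "rx": 0, "ry": 0, "rz": 0, "claw": 1},
  {"x": 0, "y": 0, "z": -0.18, "rx": 0, "ry": 0, "rz": 0, "claw": 1},
  {"x": 0, "y": 0, "z": -0.18, "rx": 0, "ry": 0, "rz": 0, "claw": 1},
  {"x": 0, "y": 0, "z": -0.18, "rx": 0, "ry": 0, "rz": 0, "claw": 1},
])

```text
time: 41.55
position: [0.4239, -0.347, 0.3232]
tcp_rot: [[0.968, 0.251, -0.002], [0.251, -0.968, 0.002], [-0.001, -0.002, -1.0]]
wrist_force: [0.0, -0.6, -0.2]
width: 0.0931
grasp_force: 0.0
```

```bash
python3 - <<'E'
from h import *
print(env.get_state()["position"])
look("w16.png",.426,-.3475,.156)
snap("top","t16.png")
print([(np.round(r["extent"]).tolist(),round(r["confidence"],2)) for t in ("slides1","case") for r in env.recognise(t,"top")])
goal(.650,-.060,.2,90)
E
```

```text
[ 0.42390176 -0.3470477   0.32321574]
[325, 179] 14 [ 0.4217 -0.3497] 13.9 [32. 48.]
[325, 179] 25 [ 0.4216 -0.3499] 14.5 [32. 48.]
[325, 179] 40 [ 0.421  -0.3497] 15.3 [33. 49.]
[([427.0, 227.0, 14.0, 25.0], 0.62), ([417.0, 230.0, 6.0, 21.0], 0.55), ([423.0, 228.0, 9.0, 21.0], 0.53), ([340.0, 164.0, 13.0, 24.0], 0.88)]
xyz [0.2911, -0.2212, 0.1232] r [-0.1, 0.1, 14.5] th -90.0 t 41.75
```

View pics/w16.png

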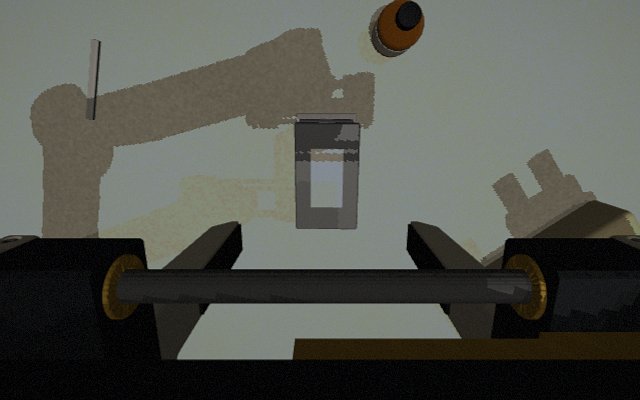

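View pics/t16.png

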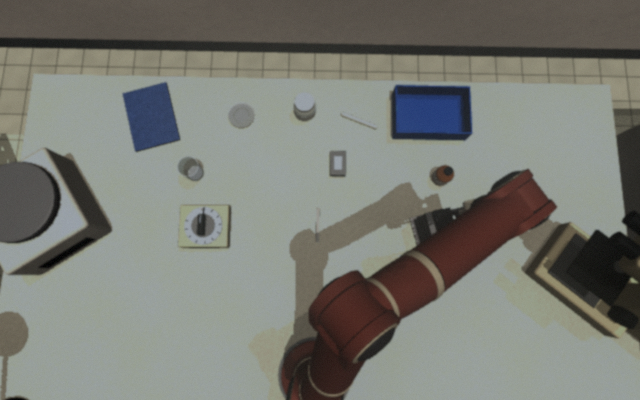

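```bash
python3 - <<'E'
from h import *
p=px2w("wrist",[(294.5,123),(360,123),(357.5,229),(296,229)],.156); print(p,p.mean(0))
p=px2w("wrist",[(310,149),(344,149),(311,208),(343,208)],.156); print(p.mean(0))
E
```

```text
[[ 0.47337117 -0.30432969  0.156     ]
 [ 0.48955848 -0.36697676  0.156     ]
 [ 0.38195437 -0.39521582  0.156     ]
 [ 0.36538832 -0.33124424  0.156     ]] [ 0.42756809 -0.34944163  0.156     ]
[ 0.42658953 -0.34971187  0.156     ]
```

Call:
arm_command([
  {"x": 0.05, "y": -0.03, "z": 0, "rx": 0, "ry": 0, "rz": 4, "claw": 1},
  {"x": 0.1, "y": -0.07, "z": 0, "rx": 0, "ry": 0, "rz": 8, "claw": 1},
  {"x": 0.14, "y": -0.11, "z": 0, "rx": 0, "ry": 0, "rz": 12, "claw": 1},
  {"x": 0.18, "y": -0.14, "z": 0.03, "rx": 0, "ry": 0, "rz": 14.5, "claw": 1},
  {"x": 0.22, "y": -0.17, "z": 0.06, "rx": 0, "ry": 0, "rz": 14.5, "claw": 1},
  {"x": 0.26, "y": -0.2, "z": 0.09, "rx": 0, "ry": 0, "rz": 14.5, "claw": 1},
  {"x": 0.291, "y": -0.221, "z": 0.123, "rx": 0, "ry": 0, "rz": 14.5, "claw": 1},
  {"x": 0.291, "y": -0.221, "z": 0.123, "rx": 0, "ry": 0, "rz": 14.5, "claw": 1},
  {"x": 0.291, "y": -0.221, "z": 0.123, "rx": 0, "ry": 0, "rz": 14.5, "claw": 1},
])

```text
time: 42.88
position: [0.6501, -0.0625, 0.2016]
tcp_rot: [[1.0, -0.001, -0.001], [-0.001, -1.0, -0.002], [-0.001, 0.002, -1.0]]
wrist_force: [0.1, -0.7, 0.2]
width: 0.0932
grasp_force: 0.0
```

```bash
python3 - <<'E'
from h import *
print(env.get_state()["position"])
look("w17.png",.65,-.06,.026,off=((0,0),(0,15),(0,-15)))
goal(.65,-.06,.02,89.8)
E
```

```text
[ 0.65008836 -0.06245636  0.20156694]
[321, 180] 14 [ 0.648  -0.0626] 179.8 [24. 38.]
[321, 180] 25 [ 0.648  -0.0621] 179.8 [25. 38.]
[321, 180] 40 [ 0.648  -0.0621] 179.8 [25. 38.]
[321, 180] 14 [ 0.648  -0.0626] 179.3 [23. 38.]
[321, 180] 25 [ 0.648  -0.0621] 179.8 [25. 38.]
[321, 180] 40 [ 0.648  -0.0621] 179.8 [25. 38.]
[321, 180] 14 [ 0.648  -0.0626] 179.8 [24. 38.]
[321, 180] 25 [ 0.648  -0.0621] 179.8 [25. 38.]
[321, 180] 40 [ 0.648  -0.0621] 179.8 [25. 38.]
xyz [-0.0003, -0.0037, 0.1826] r [0.1, -0.0, 0.1] th -90.2 t 42.92
```

Call:
arm_command([
  {"x": 0, "y": -0.001, "z": 0.06, "rx": 0, "ry": 0, "rz": 0, "claw": 1},
  {"x": 0, "y": -0.001, "z": 0.11, "rx": 0, "ry": 0, "rz": 0, "claw": 1},
  {"x": 0, "y": -0.001, "z": 0.155, "rx": 0, "ry": 0, "rz": 0, "claw": 1},
  {"x": 0, "y": -0.001, "z": 0.183, "rx": 0, "ry": 0, "rz": 0, "claw": 1},
  {"x": 0, "y": -0.001, "z": 0.183, "rx": 0, "ry": 0, "rz": 0, "claw": 1},
  {"x": 0, "y": -0.001, "z": 0.183, "rx": 0, "ry": 0, "rz": 0, "claw": 0},
  {"x": 0, "y": -0.001, "z": 0.183, "rx": 0, "ry": 0, "rz": 0, "claw": 0},
  {"x": 0, "y": -0.001, "z": 0.183, "rx": 0, "ry": 0, "rz": 0, "claw": 0},
  {"x": 0, "y": -0.001, "z": 0.183, "rx": 0, "ry": 0, "rz": 0, "claw": 0},
  {"x": 0, "y": -0.001, "z": 0.183, "rx": 0, "ry": 0, "rz": 0, "claw": 0},
  {"x": 0, "y": -0.001, "z": 0.183, "rx": 0, "ry": 0, "rz": 0, "claw": 0},
  {"x": 0, "y": -0.001, "z": 0.183, "rx": 0, "ry": 0, "rz": 0, "claw": 0},
])

```text
time: 44.42
position: [0.6507, -0.0601, 0.0189]
tcp_rot: [[1.0, 0.0, 0.0], [0.0, -1.0, -0.0], [0.0, 0.0, -1.0]]
wrist_force: [-0.8, 0.2, 2.0]
width: 0.0499
grasp_force: 30.0
```

Call:
arm_command([
  {"x": 0, "y": 0, "z": -0.05, "rx": 0, "ry": 0, "rz": 0, "claw": 0},
  {"x": 0, "y": 0, "z": -0.1, "rx": 0, "ry": 0, "rz": 0, "claw": 0},
  {"x": 0, "y": 0, "z": -0.15, "rx": 0, "ry": 0, "rz": 0, "claw": 0},
  {"x": 0, "y": 0, "z": -0.2, "rx": 0, "ry": 0, "rz": 0, "claw": 0},
  {"x": 0, "y": 0, "z": -0.25, "rx": 0, "ry": 0, "rz": 0, "claw": 0},
  {"x": 0, "y": 0, "z": -0.25, "rx": 0, "ry": 0, "rz": 0, "claw": 0},
])

```text
time: 45.18
position: [0.6523, -0.0612, 0.273]
tcp_rot: [[1.0, 0.0, 0.008], [0.0, -1.0, -0.002], [0.008, 0.002, -1.0]]
wrist_force: [0.4, -0.4, -1.7]
width: 0.0497
grasp_force: 30.0
```

```bash
python3 - <<'E'
from h import *
goal(.427,-.3485,.27,14.5+90)
E
```

```text
xyz [-0.2254, 0.2872, 0.0016] r [0.2, -0.5, -14.5] th -75.5 t 45.17
```

Call:
arm_command([
  {"x": -0.03, "y": 0.035, "z": 0, "rx": 0, "ry": 0, "rz": -2, "claw": 0},
  {"x": -0.06, "y": 0.07, "z": 0, "rx": 0, "ry": 0, "rz": -4, "claw": 0},
  {"x": -0.09, "y": 0.11, "z": 0, "rx": 0, "ry": 0, "rz": -6, "claw": 0},
  {"x": -0.12, "y": 0.15, "z": 0, "rx": 0, "ry": 0, "rz": -8, "claw": 0},
  {"x": -0.15, "y": 0.19, "z": 0, "rx": 0, "ry": 0, "rz": -10, "claw": 0},
  {"x": -0.18, "y": 0.23, "z": 0, "rx": 0, "ry": 0, "rz": -12, "claw": 0},
  {"x": -0.21, "y": 0.265, "z": 0, "rx": 0, "ry": 0, "rz": -14.5, "claw": 0},
  {"x": -0.225, "y": 0.287, "z": 0, "rx": 0, "ry": 0, "rz": -14.5, "claw": 0},
  {"x": -0.225, "y": 0.287, "z": 0, "rx": 0, "ry": 0, "rz": -14.5, "claw": 0},
  {"x": -0.225, "y": 0.287, "z": 0, "rx": 0, "ry": 0, "rz": -14.5, "claw": 0},
])

```text
time: 46.42
position: [0.4264, -0.3452, 0.2674]
tcp_rot: [[0.968, 0.252, -0.001], [0.252, -0.968, 0.003], [-0.0, -0.003, -1.0]]
wrist_force: [0.7, 0.2, -1.5]
width: 0.05
grasp_force: 30.0
```

```bash
python3 - <<'E'
from h import *
held("w18.png",.0071); goal(.427,-.3485,.176,14.5+90)
s=env.get_state();print(s["width"],s["position"])
E
```

```text
[324, 216] [0.0069 0.0034] 104.7 [28. 34.]
[324, 216] [0.016  0.0002] 104.7 [48. 98.]
[324, 216] [0.016  0.0002] 104.7 [48. 98.]
xyz [-0.0007, 0.0036, 0.0916] r [-0.1, 0.0, 0.2] th -75.5 t 46.48
0.04966267098290634 [ 0.42681588 -0.34504245  0.26760822]
```

View pics/w18.png

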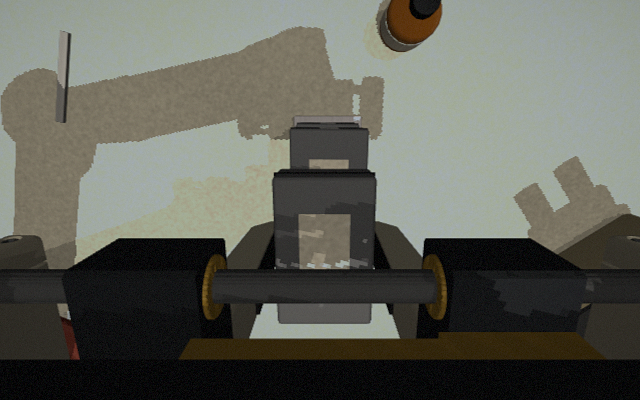

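Call:
arm_command([
  {"x": 0, "y": 0.003, "z": 0.04, "rx": 0, "ry": 0, "rz": 0, "claw": 0},
  {"x": 0, "y": 0.003, "z": 0.07, "rx": 0, "ry": 0, "rz": 0, "claw": 0},
  {"x": 0, "y": 0.003, "z": 0.085, "rx": 0, "ry": 0, "rz": 0, "claw": 0},
  {"x": 0, "y": 0.003, "z": 0.09, "rx": 0, "ry": 0, "rz": 0, "claw": 0},
  {"x": 0, "y": 0.003, "z": 0.091, "rx": 0, "ry": 0, "rz": 0, "claw": 0},
  {"x": 0, "y": 0.003, "z": 0.091, "rx": 0, "ry": 0, "rz": 0, "claw": 0},
  {"x": 0, "y": 0.003, "z": 0.091, "rx": 0, "ry": 0, "rz": 0, "claw": 0},
])

```text
time: 47.35
position: [0.4267, -0.3503, 0.1785]
tcp_rot: [[0.968, 0.251, 0.001], [0.251, -0.968, -0.001], [0.001, 0.001, -1.0]]
wrist_force: [-0.3, -0.2, -1.6]
width: 0.05
grasp_force: 30.0
```

Call:
arm_command([
  {"x": 0, "y": -0.001, "z": 0.001, "rx": 0, "ry": 0, "rz": 0, "claw": 0},
  {"x": 0, "y": -0.001, "z": 0.002, "rx": 0, "ry": 0, "rz": 0, "claw": 0},
  {"x": 0, "y": -0.001, "z": 0.003, "rx": 0, "ry": 0, "rz": 0, "claw": 0},
  {"x": 0, "y": -0.001, "z": 0.003, "rx": 0, "ry": 0, "rz": 0, "claw": 0},
])

```text
time: 47.85
position: [0.4262, -0.349, 0.1749]
tcp_rot: [[0.968, 0.251, 0.0], [0.251, -0.968, 0.0], [0.0, -0.0, -1.0]]
wrist_force: [0.0, 0.7, 2.0]
width: 0.05
grasp_force: 30.0
```

Call:
arm_command([
  {"x": 0, "y": 0, "z": 0, "rx": 0, "ry": 0, "rz": 0, "claw": 1},
  {"x": 0, "y": 0, "z": 0, "rx": 0, "ry": 0, "rz": 0, "claw": 1},
  {"x": 0, "y": 0, "z": 0, "rx": 0, "ry": 0, "rz": 0, "claw": 1},
  {"x": 0, "y": 0, "z": -0.04, "rx": 0, "ry": 0, "rz": 0, "claw": 1},
  {"x": 0, "y": 0, "z": -0.09, "rx": 0, "ry": 0, "rz": 0, "claw": 1},
  {"x": 0, "y": 0, "z": -0.14, "rx": 0, "ry": 0, "rz": 0, "claw": 1},
  {"x": 0, "y": 0, "z": -0.16, "rx": 0, "ry": 0, "rz": 0, "claw": 1},
  {"x": 0.05, "y": -0.04, "z": -0.16, "rx": 0, "ry": 0, "rz": 0, "claw": 1},
  {"x": 0.1, "y": -0.08, "z": -0.16, "rx": 0, "ry": 0, "rz": 0, "claw": 1},
  {"x": 0.13, "y": -0.13, "z": -0.16, "rx": 0, "ry": 0, "rz": 0, "claw": 1},
  {"x": 0.15, "y": -0.18, "z": -0.16, "rx": 0, "ry": 0, "rz": 0, "claw": 1},
  {"x": 0.15, "y": -0.18, "z": -0.16, "rx": 0, "ry": 0, "rz": 0, "claw": 1},
])

```text
time: 49.35
position: [0.5279, -0.1308, 0.3338]
tcp_rot: [[0.965, 0.261, -0.001], [0.261, -0.965, 0.003], [0.0, -0.003, -1.0]]
wrist_force: [-0.9, -0.4, -0.4]
width: 0.0928
grasp_force: 0.0
```

```bash
python3 - <<'E'
from h import *
print(env.get_state()["position"])
a=snap("scene","s19.png"); b=snap("top","t19.png")
r=lambda i,x,y,s:cv2.resize(i[y:y+s,x:x+s],(390,390),interpolation=2)
cv2.imwrite("pics/c19.png",np.hstack([r(a,190,60,120),r(b,385,180,90)])[:,:,::-1])
E
```

```text
[ 0.52788403 -0.1308188   0.33380438]
```

View pics/c19.png

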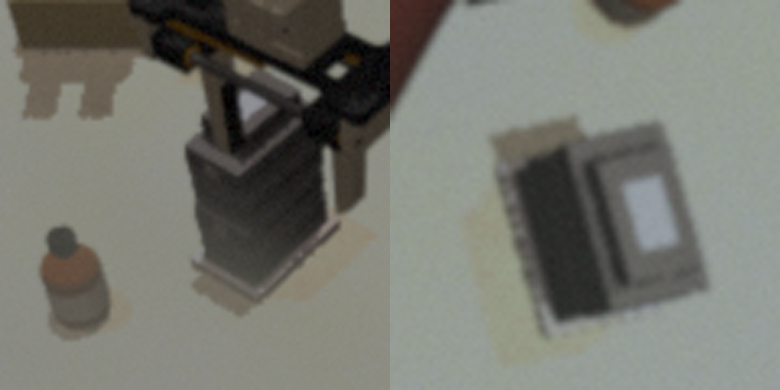

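```bash
python3 - <<'E'
from h import *
k=90/390
f=lambda x,y:(385+(x-390)*k-.4,180+y*k-.4)
print(px2w("top",[f(654,213)],.182))
l=[f(567,145),f(662,122),f(710,288),f(612,312)]
p=px2w("top",l,.156);print(p,p.mean(0))
b=cv2.imread('pics/t19.png')[:,:,::-1].copy(); s=tuple(int(round(v)) for v in f(654,213))
c=cv2.medianBlur(b,3)
for t in(15,25): print(label("top",b,s,.182,t))
E
```

```text
[[ 0.42403902 -0.35213724  0.182     ]]
[[ 0.47035461 -0.30484147  0.156     ]
 [ 0.48686514 -0.36728085  0.156     ]
 [ 0.37943406 -0.39429223  0.156     ]
 [ 0.36275519 -0.33087021  0.156     ]] [ 0.42485225 -0.34932119  0.156     ]
(array([ 0.4238, -0.35  ]), 14.2, array([21., 40.]))
(array([ 0.4239, -0.3497]), 14.0, array([24., 42.]))
```

```bash
python3 - <<'E'
from h import *
b=cv2.imread('pics/top0.png')[:,:,::-1].copy()
c,h,s=label("top",b,(427,233),.012,25); print(c,h,s,env.get_state()["time"])
if np.linalg.norm(c-[.424,-.35])<.008: print(env.hand_in())
E
```

```text
[ 0.4264 -0.3491] 14.8 [ 63. 109.] 49.45
the job is handed in; nothing more can be done
None
```

The job is handed in. The knob is back at its zero stop, the four slide boxes are in one column on the stand, and the case is on top, about 3 mm off the stand's centre. The beaker and the oil bottle were not touched.

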